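# Set out four ocarinas by size on the display board

### The arm

A 6-joint arm with a two-finger parallel gripper is mounted at the origin on the work surface. World frame = base frame: x ahead of the robot, y to its left, z up, the work surface at z = 0. Lengths are in m, angles in degrees, forces in N, time in s.
With the tool pointing down it reaches from about 0.4 to 0.825 m from the base axis. Payload 7 kg.
Tool frame: the origin (TCP) lies at the very end of the fingers, on their centre line; the grasp point (between the pads) lies 19 mm behind it (grasp_offset is the x of the grasp point in the tool frame, in m); x points along the fingers, y is the direction in which the jaws open and shut, and the axes are right-handed (so a half turn about x gives the same grasp; the last joint's range is limited). The gripper opens to 88 mm and grips with 3 to 60 N. Pads are 19 mm wide; open, the fingers measure 130 mm over their backs; the gripper's body (78 mm by 193 mm) begins 47 mm behind the grasp point.
Start: joints at [86.923, 20.546, 0.682, 0, -70.136, -16.507], TCP at [0.226, 0.636, 0.191] pointing down, gripper open.
Joint ranges: [-176.03, 176.03], [-82.01, 121.73], [-58.28, 71.71], [-173.87, 95.51], [-174.79, -0.11], [-173.66, 173.66]. Speed limits (degrees/s): [136.94, 136.94, 172.46, 180, 180, 180].

### API

Orientations are given as [roll, pitch, yaw] about the fixed x, y, z axes, in that order (R = Rz(yaw) Ry(pitch) Rx(roll)).
In Python, from plant import get_obs, snapshot, close_job, grasp_offset gives the robot as it stands.
- The arm moves only by the tool carry_out, never from a script. Its argument "series" is a list that holds one entry, the list of rows, each a list of 6 numbers: the shift along the tool's x, y, z in mm, then the turn, a rotation vector about the tool's x, y, z in degrees. A call has 1 to 10 rows; each row is the pose to reach, as a shift and turn from the pose commanded when the call began, along the tool's axes at that moment; what a row does not reach only later rows make up. A row lasts 1/8 s, in which the tool goes at most 62.5 mm and 10.7 degrees, less where a joint would pass 70% of its speed; a pose out of reach is approached as far as the arm can. A call with a gripper value outside its range is refused whole. "hand" is the gripper's target within -1 to 1 (shut at 1, half-way at 0, fully open at -1), set as the call begins (left out, the last holds). The fingers move at their own pace and stop on an object; the grip force is fixed at half the most. Time passes only in rows, so rows that repeat a pose let the fingers close. It gives the time, the measured TCP pose, the force and the opening at its end, in the units of the state.
- get_obs(): the state, without advancing time (a new reading comes with each control period).
- snapshot(name): name is "scene" or "top"; returns a dict with "color" (384x512x3 uint8, red, green, blue), "fx", "fy", "cx", "cy" (pixels), "dist_coeffs" ([k1, k2, p1, p2, k3] as OpenCV has them; the pictures are not rectified), "eye" and "attitude" of the camera in the world. Camera axes: x right, y down, z forward; pixel columns grow to the right and rows downward; lengths in m; the calibration is good to about 2 mm. A picture is of the moment at which its call begins. There is no depth.
- close_job(): hands the job in, once; it reports no verdict.
The state is a dict: "clock": time; "joint_pos": joint angles; "qvel": joint speeds; "tau": joint torques, N m; "tool_pos": TCP position; "orientation": TCP orientation; "force": force on the tool from outside, world axes, zero at the start; "moment": the same for the moment, N m; "opening": finger opening in m.
Only numpy, scipy, OpenCV 4.12 (cv2) and the standard library are available. Lean on these libraries where they do the work, as an engineer would, in place of code of your own. Each camera call takes 0.05 s, during which the arm holds its last target.

### The job

Set the four green ocarinas out on the display board by size, one in the middle of each red felt round: the largest at the end next to the turntable, then steadily smaller to the smallest at the other end. Lay them on their feet crosswise to the row with the mouthpieces all facing the robot's side, set each down gently without letting it drop, for they are glazed clay, and do not disturb the black whistle on the turntable.

Things in the scene. Friction and masses are not known exactly. Their poses are not given: they have to be found in the camera images.
- ocarina_small: smallest of four loose green ceramic ocarinas: level egg-shaped body 32 mm wide, 34 mm high, 63 mm long with its flat mouthpiece. Origin: underside of its round foot (20 mm across), below the widest part and centre of mass. x runs along the body away from the mouthpiece (its tip at x = -37 mm), y across, z up. Grip across y at the widest line, 18 mm above the origin.
- ocarina_medium: second smallest of four loose green ceramic ocarinas: level egg-shaped body 41 mm wide, 43 mm high, 81 mm long with its flat mouthpiece. Origin: underside of its round foot (26 mm across), below the widest part and centre of mass. x runs along the body away from the mouthpiece (its tip at x = -47 mm), y across, z up. Grip across y at the widest line, 23 mm above the origin.
- ocarina_large: second largest of four loose green ceramic ocarinas: level egg-shaped body 50 mm wide, 52 mm high, 98 mm long with its flat mouthpiece. Origin: underside of its round foot (32 mm across), below the widest part and centre of mass. x runs along the body away from the mouthpiece (its tip at x = -57 mm), y across, z up. Grip across y at the widest line, 28 mm above the origin.
- ocarina_bass: largest of four loose green ceramic ocarinas: level egg-shaped body 59 mm wide, 62 mm high, 116 mm long with its flat mouthpiece. Origin: underside of its round foot (38 mm across), below the widest part and centre of mass. x runs along the body away from the mouthpiece (its tip at x = -68 mm), y across, z up. Grip across y at the widest line, 32 mm above the origin.
- felt_1: leftmost (seen from the robot) of four fixed dark-red felt rounds in a straight row, 76 mm across, 90 mm between centres, on a low pine board (150 mm deep, 380 mm long; felt tops 21 mm above the ledge). Origin: centre of the felt's top face; y runs along the row towards felt_1, x across the board away from the robot, z up.
- felt_2: second from the left (seen from the robot) of four fixed dark-red felt rounds in a straight row, 76 mm across, 90 mm between centres, on a low pine board (150 mm deep, 380 mm long; felt tops 21 mm above the ledge). Origin: centre of the felt's top face; y runs along the row towards felt_1, x across the board away from the robot, z up.
- felt_3: second from the right (seen from the robot) of four fixed dark-red felt rounds in a straight row, 76 mm across, 90 mm between centres, on a low pine board (150 mm deep, 380 mm long; felt tops 21 mm above the ledge). Origin: centre of the felt's top face; y runs along the row towards felt_1, x across the board away from the robot, z up.
- felt_4: rightmost (seen from the robot) of four fixed dark-red felt rounds in a straight row, 76 mm across, 90 mm between centres, on a low pine board (150 mm deep, 380 mm long; felt tops 21 mm above the ledge). Origin: centre of the felt's top face; y runs along the row towards felt_1, x across the board away from the robot, z up.
- turntable: fixed hand-cranked wooden turntable: 150 mm square plinth, 160 mm round disc (top 63 mm above the ledge). It stands beyond one end of the board, left or right; a pine rack of upright whistles (150 mm tall, 130 x 150 mm) stands beyond the other. Origin: centre of the plinth's underside, z up. Small low items lie between the ocarinas.
- black_whistle: glossy black clay whistle with two small curved horns, 58 mm wide, 76 mm high, 88 mm long, standing loose in the middle of the turntable's disc. Origin at the centre of its underside, z up. It stays where it is.
Not all that is in view belongs to the job. What is shaped like the ocarina_medium but pink or yellow is not meant.

How it is judged:
By the outcome, as a careful person would: the job done as asked, in the order asked, and still so for the second after the job is handed in, with the robot touching nothing.
It also fails if it takes over 93 s, if anything falls off the work surface, if the arm or the gripper's body presses on something with over 40 N, if the wrist force passes 120 N, or if a joint passes its speed limit or range.

## Working session

There is one attempt and no reset: what is moved stays moved. The work goes in short steps, Python scripts to look and compute and a tool call to move; the robot and the scene stay as the last step left them, time stands still between calls to the robot, and variables do not carry over. Pictures are saved under pics/ and viewed, and the job is handed in when it is done.

Besides the shell and the picture viewer there is one more tool, called in YAML: its name, and indented under it one key for each argument. carry_out: Moves the arm, as the interface text tells. Its arguments: {"type":"object","properties":{"series":{"type":"array","items":{"type":"array","items":{"type":"array","items":{"type":"number"}}}},"hand":{"type":"number"}},"required":["series"]}

```bash
mkdir -p pics; ls; python3 - <<'E'
from plant import *
import cv2, json, pickle
print(get_obs(), grasp_offset)
for n in("scene","top"):
    s=snapshot(n); pickle.dump(s,open(n+"0.pkl","wb"))
    print(n,{k:v for k,v in s.items() if k!="color"})
    cv2.imwrite(f"pics/{n}0.png",cv2.resize(s["color"][:,:,::-1],(800,600),interpolation=cv2.INTER_CUBIC))
E
```

```text
pics
{'clock': 0.0, 'joint_pos': array([ 8.69227068e+01,  2.05913654e+01,  6.34513897e-01, -1.99361413e-02,
       -7.01384361e+01, -1.65079083e+01]), 'qvel': array([ 0.08677196, -0.04096938, -0.03385218, -0.0288758 , -0.03060796,
       -0.01593047]), 'tau': array([ 1.22572428e-04, -5.82719564e+01,  2.93043441e+01,  6.99671432e+00,
        6.76073789e-03, -1.74824168e-04]), 'tool_pos': array([0.22610147, 0.63541142, 0.18992975]), 'orientation': array([  95.38239031,   89.90288619, -104.20960007]), 'force': array([ 0.19318608, -0.3664713 , -0.19324363]), 'moment': array([ 0.01381721,  0.00642536, -0.01576973]), 'opening': 0.08780004710513582} -0.0188
scene {'fx': 367.24401750189975, 'fy': 367.24401750189975, 'cx': 255.19727715504462, 'cy': 189.12859395899363, 'dist_coeffs': array([-0.08354464,  0.        ,  0.        ,  0.        ,  0.        ]), 'eye': array([0.83917097, 0.66455548, 0.81406214]), 'attitude': array([-135.61752067,   -0.53879875,  153.75635038])}
top {'fx': 489.7543090550511, 'fy': 489.7543090550511, 'cx': 251.48440245357128, 'cy': 187.02128165331698, 'dist_coeffs': array([-0.04608665,  0.        ,  0.        ,  0.        ,  0.        ]), 'eye': array([0.44798387, 0.01592479, 1.23314172]), 'attitude': array([-176.99128941,    0.33522802,  -90.81254338])}
```

View pics/scene0.png

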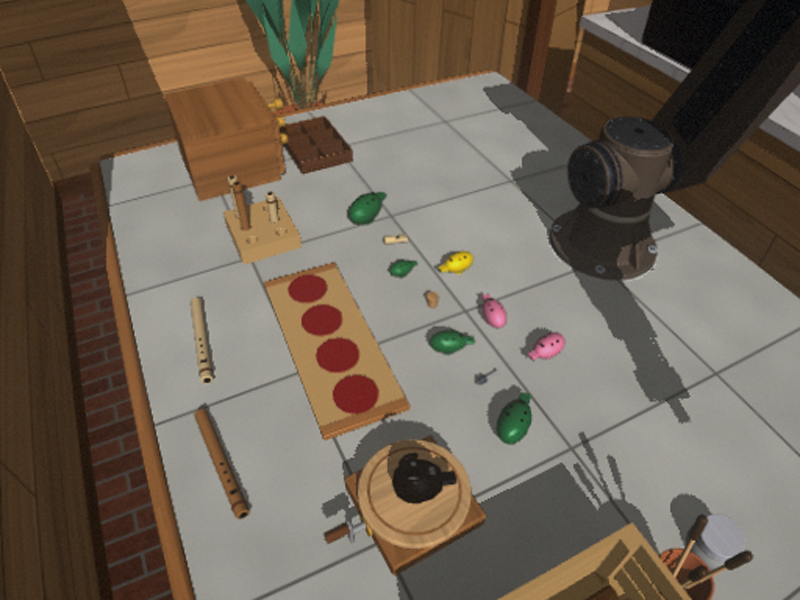

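View pics/top0.png

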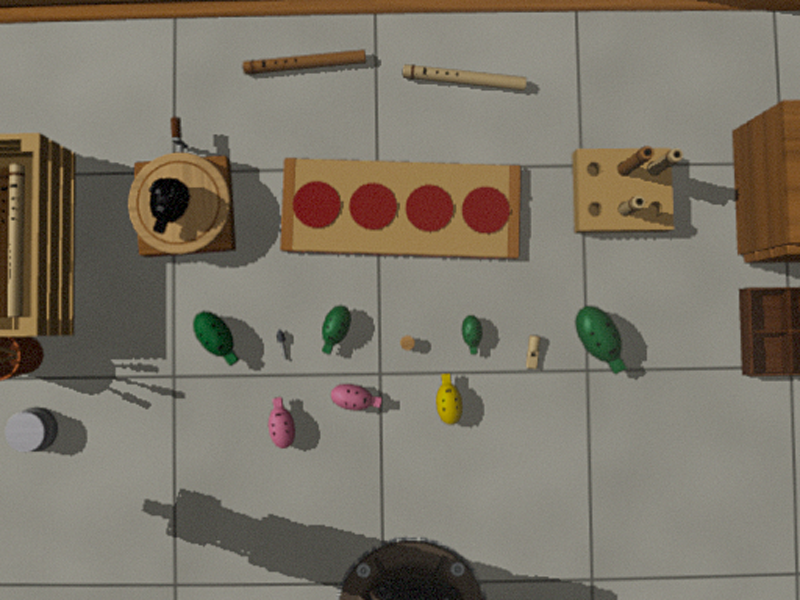

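Top picture: the turntable is on the left (y+) at (182,203), felts at (317,204), (373,206), (430,208) and (486,210), and the rack on the right. The greens are at (214,336), (336,327), (472,332) and (600,335). Pink and yellow are decoys. Next I measure them and compare sizes.

```bash
cat > h.py <<'E'
import numpy as np, cv2, pickle
from scipy.spatial.transform import Rotation as R
def ray(s,px):
    K=np.array([[s["fx"],0,s["cx"]],[0,s["fy"],s["cy"]],[0,0,1]])
    u=cv2.undistortPoints(np.array(px,float).reshape(-1,1,2),K,s["dist_coeffs"]).reshape(-1,2)
    d=np.c_[u,np.ones(len(u))]
    return R.from_euler("xyz",s["attitude"],degrees=True).apply(d)
def onplane(s,px,z):
    d=ray(s,px); e=s["eye"]; t=(z-e[2])/d[:,2]; return e+t[:,None]*d
def proj(s,P):
    K=np.array([[s["fx"],0,s["cx"]],[0,s["fy"],s["cy"]],[0,0,1]])
    Ri=R.from_euler("xyz",s["attitude"],degrees=True).inv()
    rv=Ri.as_rotvec(); t=-Ri.apply(s["eye"])
    return cv2.projectPoints(np.array(P,float).reshape(-1,1,3),rv,t,K,s["dist_coeffs"])[0].reshape(-1,2)
def masks(s,kind):
    c=s["color"].astype(int); r,g,b=c[...,0],c[...,1],c[...,2]
    m=((g>1.4*r)&(g>b*1.25)&(g>35)) if kind=="g" else ((r>2.2*g)&(r>60)&(g<60)&(b<70))
    return m.astype(np.uint8)
def comps(m,mn):
    n,l,st,ce=cv2.connectedComponentsWithStats(m)
    return [(ce[i],st[i],l==i) for i in range(1,n) if st[i,4]>=mn]
E
python3 - <<'E'
from h import *
for nm in("top","scene"):
    s=pickle.load(open(nm+"0.pkl","rb"))
    print(nm)
    for ce,st,m in comps(masks(s,"g"),30):
        ys,xs=np.nonzero(m); 
        P=onplane(s,np.c_[xs,ys],0.025)[:,:2]
        c=P.mean(0); w,V=np.linalg.eigh(np.cov((P-c).T)); 
        a=(P-c)@V[:,1]; b=(P-c)@V[:,0]
        print("G",ce.round(1),st[4],"c",c.round(3),"len",np.ptp(a).round(3),"wid",np.ptp(b).round(3),V[:,1].round(3))
    for ce,st,m in comps(masks(s,"r"),100):
        ys,xs=np.nonzero(m); P=onplane(s,np.c_[xs,ys],0.021)
        print("R",ce.round(1),st,P.mean(0).round(4),np.ptp(P,0).round(3))
s=pickle.load(open("top0.pkl","rb"));c=s["color"][185:245,100:420,::-1]
cv2.imwrite("pics/cropg.png",np.vstack([cv2.resize(c[:,:160],(800,300),interpolation=2),cv2.resize(c[:,160:],(800,300),interpolation=2)]))
E
```

```text
top
G [213.5 209.1] 317 c [0.459 0.117] len 0.076 wid 0.038 [-0.941  0.337]
G [382.8 214.9] 695 c [ 0.438 -0.301] len 0.114 wid 0.056 [-0.871 -0.491]
G [135.8 214.9] 457 c [0.447 0.309] len 0.096 wid 0.045 [-0.807 -0.591]
G [300.9 212.4] 175 c [ 0.447 -0.099] len 0.057 wid 0.027 [-0.997 -0.079]
R [202.3 130.5] [187 116  31  30 688] [0.655  0.1429 0.021 ] [0.073 0.075 0.   ]
R [238.4 131.7] [224 118  30  29 680] [0.6505 0.0529 0.021 ] [0.071 0.073 0.   ]
R [274.4 132.8] [260 119  30  29 678] [ 0.6464 -0.0369  0.021 ] [0.071 0.073 0.   ]
R [310.5 134. ] [296 120  30  29 685] [ 0.6421 -0.1268  0.021 ] [0.071 0.073 0.   ]
scene
G [174.   18.5] 520 c [ 0.302 -1.47 ] len 0.775 wid 0.13 [0.191 0.982]
G [191.6  17.4] 448 c [ 0.206 -1.433] len 0.661 wid 0.097 [0.366 0.931]
G [208.2  22.6] 373 c [ 0.146 -1.321] len 0.725 wid 0.064 [0.381 0.924]
G [233.8 132.8] 309 c [ 0.435 -0.309] len 0.125 wid 0.065 [-0.727 -0.686]
G [256.9 171.2] 114 c [ 0.451 -0.093] len 0.061 wid 0.036 [-0.959 -0.282]
G [287.5 218.3] 265 c [0.46  0.117] len 0.076 wid 0.05 [-0.96   0.281]
G [329.8 269.3] 427 c [0.447 0.307] len 0.101 wid 0.045 [-0.818 -0.575]
R [196.3 184.2] [185 176  24  17 324] [ 0.6422 -0.1259  0.021 ] [0.073 0.074 0.   ]
R [205.3 204.4] [193 195  25  19 376] [ 0.6472 -0.0358  0.021 ] [0.073 0.075 0.   ]
R [215.6 226.8] [203 217  26  21 447] [0.6513 0.0542 0.021 ] [0.072 0.074 0.   ]
R [227.1 251.9] [213 240  29  25 543] [0.6554 0.1442 0.021 ] [0.072 0.076 0.   ]
```

View pics/cropg.png

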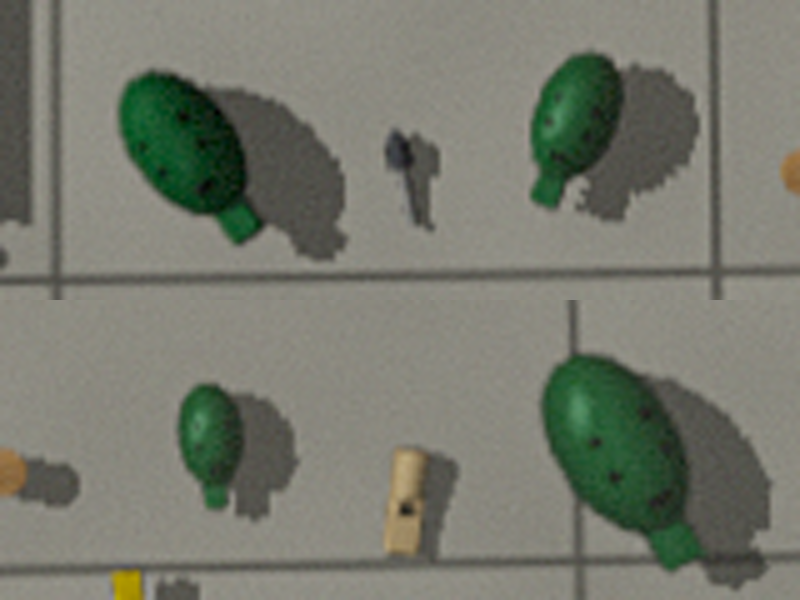

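```bash
cat >> h.py <<'E'
from scipy.optimize import minimize
from scipy.spatial import ConvexHull
SZ={"small":(.032,.034,.063,.037,.018),"medium":(.041,.043,.081,.047,.023),"large":(.050,.052,.098,.057,.028),"bass":(.059,.062,.116,.068,.032)}
def model(n):
    w,h,L,tip,g=SZ[n]; f=L-tip; r=tip*0.76
    th,ph=np.meshgrid(np.linspace(0,2*np.pi,40),np.linspace(0,np.pi,21))
    x=np.cos(ph); x=np.where(x>0,x*f,x*r)
    B=np.c_[x.ravel(),(w/2*np.sin(ph)*np.cos(th)).ravel(),(g+(h-g)*np.sin(ph)*np.sin(th)).ravel()]
    M=np.array([[a,b,c] for a in(-tip,-tip*.5) for b in(-w*.16,w*.16) for c in(g-.1*w,g+.1*w)])
    return B,M
def render(s,n,p,z0,box,up=4):
    x0,y0,W,H=box; out=np.zeros((H*up,W*up),np.uint8)
    rot=R.from_euler("z",p[2],degrees=True)
    for Q in model(n):
        uv=proj(s,rot.apply(Q)+[p[0],p[1],z0])
        hull=cv2.convexHull(uv.astype(np.float32)).reshape(-1,2)
        q=((hull-[x0,y0]+.5)*up-.5)
        cv2.fillPoly(out,[np.round(q*16).astype(np.int32)],255,shift=4)
    return cv2.resize(out,(W,H),interpolation=cv2.INTER_AREA)/255.
def gm(s):
    c=s["color"].astype(int); r,g,b=c[...,0],c[...,1],c[...,2]
    m=((g>1.25*r)&(g>b*1.1)&(g-r>7)).astype(np.uint8)
    return cv2.morphologyEx(m,cv2.MORPH_CLOSE,np.ones((3,3),np.uint8))
def fit(ss,n,p0,z0=0.):
    data=[]
    for s in ss:
        m=gm(s); u=proj(s,[[p0[0],p0[1],z0+SZ[n][4]]])[0]; k=int(SZ[n][2]*s["fx"]/.9*.8)+4
        x0,y0=int(u[0])-k,int(u[1])-k; data.append((s,(x0,y0,2*k,2*k),m[y0:y0+2*k,x0:x0+2*k]))
    def cost(q):
        p=[q[0]/1000,q[1]/1000,q[2]]
        return sum(np.abs(render(s,n,p,z0,b)-m).sum()/max(m.sum(),1) for s,b,m in data)
    q0=np.array([p0[0]*1000,p0[1]*1000,p0[2]])
    r=minimize(cost,q0,method="Nelder-Mead",options=dict(initial_simplex=q0+np.array([[0,0,0],[8,0,0],[0,8,0],[0,0,15.]]),xatol=.05,fatol=1e-4))
    return r.x,r.fun
E
python3 - <<'E'
from h import *
t=pickle.load(open("top0.pkl","rb"));s=pickle.load(open("scene0.pkl","rb"))
for n,p in dict(small=(.449,-.099,4),medium=(.464,.115,-20),large=(.451,.312,36),bass=(.443,-.297,29)).items():
    for nm,ss in(("top",[t]),("scene",[s]),("both",[t,s])):
        q,f=fit(ss,n,p); print(n,nm,q.round(1),round(f,3))
R0=R.from_euler("xyz",[95.38,89.9,-104.2],degrees=True).as_matrix(); print(R0.round(3))
for nm,px in(("top",[[182,203],[130,203],[20,140],[75,200],[573,190]]),):
    print(onplane(t,np.array(px)/1.5625,.06).round(3))
E
```

```text
small top [449.9 -99.9   4.2] 0.184
small scene [449.9 -99.9   8.2] 0.178
small both [450.8 -99.4   7.1] 0.378
medium top [461.9 114.  -21.2] 0.117
medium scene [461.9 114.7 -19.3] 0.142
medium both [461.8 114.1 -20.9] 0.264
large top [450.9 308.1  35.7] 0.098
large scene [450.3 308.5  36.2] 0.089
large both [451.2 308.1  35.6] 0.195
bass top [ 442.3 -298.2   29.6] 0.097
bass scene [ 444.4 -296.    33.5] 0.31
bass both [ 442.6 -297.6   30.5] 0.416
[[-0.    -0.335 -0.942]
 [-0.002 -0.942  0.335]
 [-1.     0.002 -0.   ]]
[[ 0.653  0.348  0.06 ]
 [ 0.655  0.429  0.06 ]
 [ 0.759  0.607  0.06 ]
 [ 0.661  0.517  0.06 ]
 [ 0.664 -0.259  0.06 ]]
```

Identities: bass (600,335), large (214,336), medium (336,327), small (472,332). The order and the fits agree with the stated sizes. Felt_1 is next to the turntable, so bass goes to felt_1. I start with the large one.

```bash
cat >> h.py <<'E'
FELT={"bass":(.6552,.1435),"large":(.6509,.0536),"medium":(.6468,-.0364),"small":(.6422,-.1264)}
def go(x,y,z,yaw=None):
    "row to reach TCP world mm with tool y = yaw+90 direction, x down"
    from plant import get_obs
    o=get_obs(); M=R.from_euler("xyz",o["orientation"],degrees=True)
    d=M.inv().apply(np.array([x,y,z])-o["tool_pos"]*1000)
    if yaw is None: yaw=np.degrees(np.arctan2(-M.as_matrix()[0,1],M.as_matrix()[1,1]))
    c,s=np.cos(np.radians(yaw)),np.sin(np.radians(yaw))
    T=R.from_matrix(np.array([[0,-s,c],[0,c,s],[-1,0,0.]]))
    rv=(M.inv()*T).as_rotvec(degrees=True)
    print("row",d.round(1),rv.round(1),"clk",round(o["clock"],2),"tcp",(o["tool_pos"]*1000).round(1),"op",round(o["opening"]*1000,1),"F",o["force"].round(1),"q",o["joint_pos"].round(0))
E
python3 -c "
from h import *
go(226,635,330); go(451,308,200,36)"
```

```text
row [-1.4e+02  7.0e-01 -1.0e-01] [ 0.  -0.  -0.1] clk 0.1 tcp [226.1 635.5 190. ] op 87.3 F [-0.3 -0.  -0.5] q [ 87.  21.   1.  -0. -70. -17.]
row [  -9.6  233.1 -321.7] [ 1.244e+02 -1.000e-01 -0.000e+00] clk 0.1 tcp [226.1 635.5 190. ] op 87.3 F [-0.3 -0.  -0.5] q [ 87.  21.   1.  -0. -70. -17.]
```

carry_out:
  series:
    - [[-50,0,0,0,0,0],[-100,0,0,0,0,0],[-140,0,0,0,0,0]]
  hand: -1

```text
clock: 0.48
tool_pos: [0.2263, 0.6359, 0.3328]
orientation: [-89.9, 90.0, 70.5]
force: [0.2, 0.4, 1.0]
opening: 0.0875
```

```bash
python3 -c "
from h import *
go(451,308,150,36)"
```

```text
row [ 182.6  233.8 -321.6] [124.4   0.    0. ] clk 0.47 tcp [226.3 635.9 332.8] op 87.5 F [0.2 0.4 1. ] q [ 87.  18.  15.   0. -87. -17.]
```

carry_out:
  series:
    - [[0,35,-50,10,0,0],[0,70,-96,20,0,0],[0,105,-145,31,0,0],[0,140,-193,41,0,0],[20,175,-241,52,0,0],[60,205,-282,62,0,0],[110,225,-310,73,0,0],[150,233,-321,84,0,0],[180,234,-322,94,0,0],[183,234,-322,104,0,0]]

```text
clock: 1.72
tool_pos: [0.45, 0.3055, 0.1449]
orientation: [171.2, 89.7, -132.8]
force: [0.6, 0.5, 0.4]
opening: 0.0877
```

```bash
python3 -c "
from h import *
go(451,308,10,36)"
```

```text
row [134.9   0.5   3.3] [20.  -0.3  0. ] clk 1.73 tcp [450.  305.5 144.9] op 87.7 F [0.6 0.5 0.4] q [ 55.  11. -19.  -0. -60. -89.]
```

carry_out:
  series:
    - [[0,0,3,10,0,0],[0,0,3,20,0,0],[0,0,3,20,0,0]]

```text
clock: 2.1
tool_pos: [0.4527, 0.3098, 0.1475]
orientation: [-174.1, 90.0, -137.7]
force: [-0.2, 0.7, -0.3]
opening: 0.0875
```

```bash
python3 -c "
from h import *
go(451,308,10,36)
from plant import snapshot
s=snapshot('scene'); u=proj(s,[[.451,.308,.03]])[0].astype(int);print(u)
c=s['color'][u[1]-80:u[1]+60,u[0]-90:u[0]+90,::-1]
cv2.imwrite('pics/a1.png',cv2.resize(c,None,fx=4,fy=4,interpolation=2))"
```

```text
row [137.5  -0.5  -2.3] [ 0.5 -0.   0. ] clk 2.1 tcp [452.7 309.8 147.5] op 87.5 F [-0.2  0.7 -0.3] q [  55.   11.  -19.   -0.  -60. -108.]
[328 269]
```

View pics/a1.png

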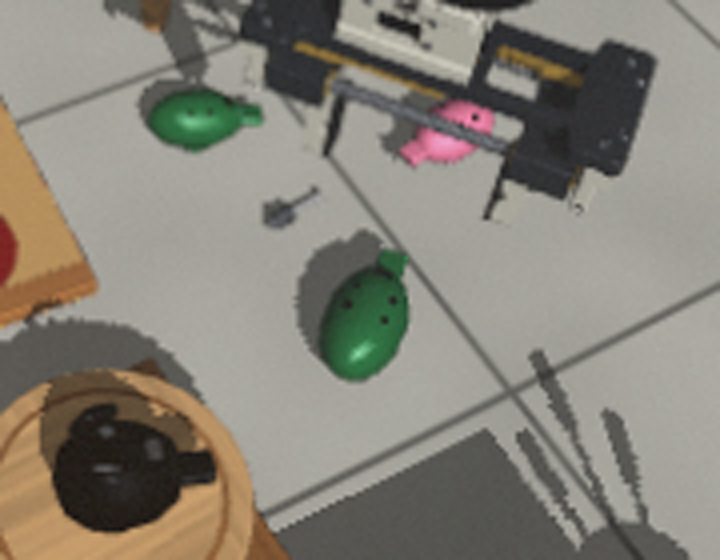

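The gripper hangs above the large ocarina, jaws across its body, and the way down is clear. I descend now.

carry_out:
  series:
    - [[40,0,-2,0,0,0],[80,-1,-2,0,0,0],[105,-1,-2,0,0,0],[122,-1,-2,0,0,0],[132,-1,-2,0,0,0],[137,-1,-2,0,0,0],[137,-1,-2,0,0,0]]

```text
clock: 3.02
tool_pos: [0.4519, 0.3082, 0.011]
orientation: [-6.3, 90.0, 30.1]
force: [-0.9, -0.5, 0.3]
opening: 0.0876
```

```bash
python3 -c "
from h import *
go(451,308,10,36)
from plant import snapshot
s=snapshot('scene'); u=proj(s,[[.451,.308,.03]])[0].astype(int);print(u)
c=s['color'][u[1]-80:u[1]+60,u[0]-90:u[0]+90,::-1]
cv2.imwrite('pics/a2.png',cv2.resize(c,None,fx=4,fy=4,interpolation=2))"
```

```text
row [ 1.   0.4 -0.9] [0.5 0.  0. ] clk 3.02 tcp [451.9 308.2  11. ] op 87.6 F [-0.9 -0.5  0.3] q [  55.   19.  -28.    0.  -42. -108.]
[328 269]
```

View pics/a2.png

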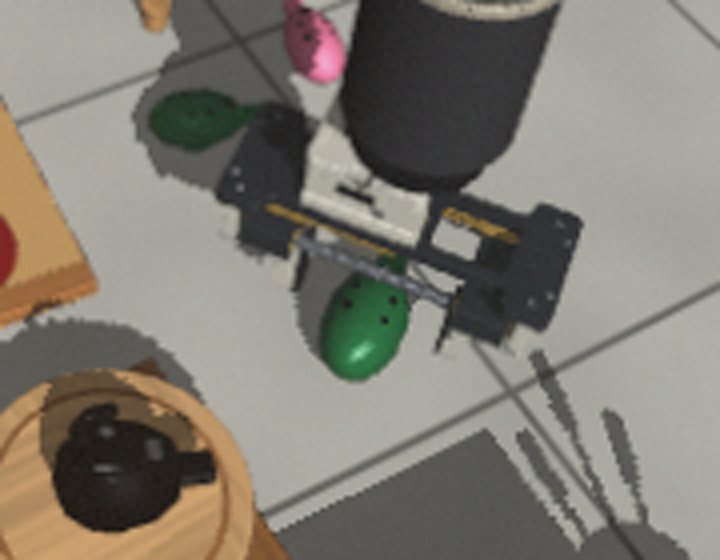

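```bash
python3 -c "
from h import *
s=pickle.load(open('scene0.pkl','rb'))
y=np.radians(36); oy=np.array([-np.sin(y),np.cos(y)])
u=np.array([328,269])
for z in (.011,.076):
  for k in (-.065,-.044,0,.044,.065):
    print(z,k,((proj(s,[[.452+k*oy[0],.308+k*oy[1],z]])[0]-u+[90,80])*4).round(0))"

```

```text
0.011 -0.065 [263. 296.]
0.011 -0.044 [293. 309.]
0.011 0 [358. 337.]
0.011 0.044 [424. 365.]
0.011 0.065 [456. 379.]
0.076 -0.065 [274. 237.]
0.076 -0.044 [306. 251.]
0.076 0 [374. 279.]
0.076 0.044 [445. 308.]
0.076 0.065 [479. 322.]
```

```bash
python3 -c "
from h import *
from plant import snapshot
s=snapshot('scene'); 
c=s['color'][225:300,285:385,::-1]
c=cv2.resize(c,None,fx=8,fy=8,interpolation=2)
y=np.radians(36); ox=np.array([np.cos(y),np.sin(y)]);oy=np.array([-np.sin(y),np.cos(y)])
for k in(-.065,-.044,.044,.065):
  for j in(-.0095,.0095):
    for z,col in((.011,(0,0,255)),(.03,(255,0,0))):
      p=np.r_[[.452,.308]+k*oy+j*ox,z]; u=(proj(s,[p])[0]-[285,225]+.5)*8
      cv2.circle(c,tuple(int(v) for v in u),4,col,-1)
cv2.imwrite('pics/a3.png',c)
s=snapshot('top');u=proj(s,[[.451,.308,.03]])[0].astype(int);
c=s['color'][u[1]-45:u[1]+45,u[0]-60:u[0]+60,::-1]
cv2.imwrite('pics/a4.png',cv2.resize(c,None,fx=6,fy=6,interpolation=2))"
```

```text
(no output)
```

View pics/a3.png

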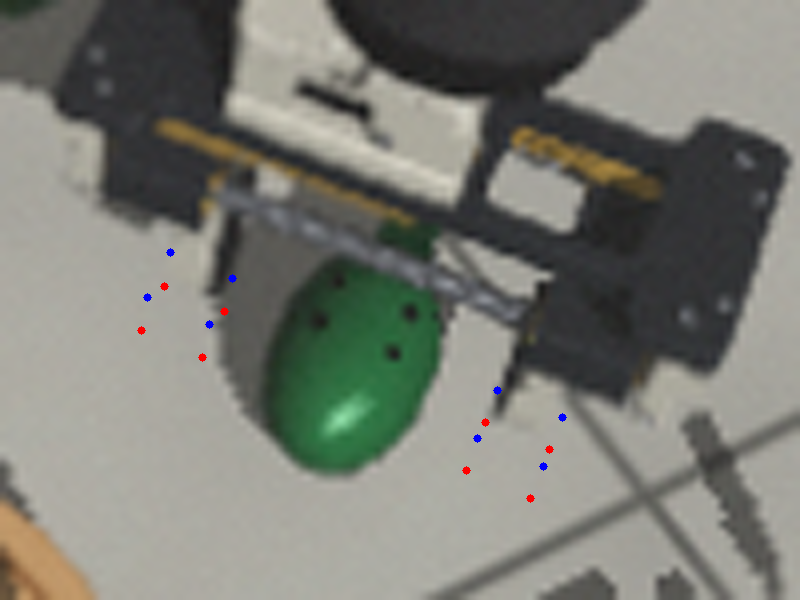

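View pics/a4.png

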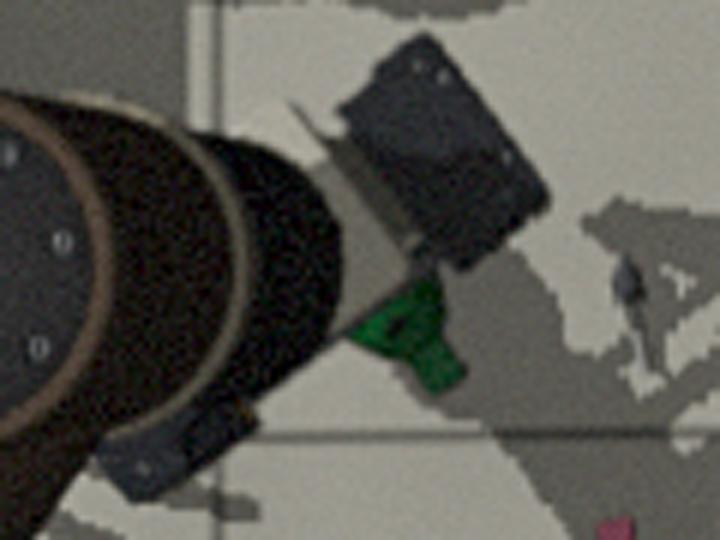

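```bash
cat >> h.py <<'E'
def overlay(name,f,half=(60,45),k=6):
    from plant import snapshot,get_obs
    o=get_obs(); M=R.from_euler("xyz",o["orientation"],degrees=True)
    s=snapshot(name); u0=proj(s,[o["tool_pos"]])[0].astype(int)-half
    c=s["color"][max(u0[1],0):u0[1]+2*half[1],max(u0[0],0):u0[0]+2*half[0],::-1]; u0=np.maximum(u0,0)
    c=cv2.resize(c,None,fx=k,fy=k,interpolation=2)
    def pt(p): 
        u=(proj(s,[M.apply(p)+o["tool_pos"]])[0]-u0+.5)*k; return tuple(int(v) for v in u)
    def loop(P,col):
        for a,b in zip(P,P[1:]+P[:1]): cv2.line(c,pt(a),pt(b),col,1)
    w=o["opening"]/2; bx=-.066
    loop([(bx,-.0965,-.039),(bx,.0965,-.039),(bx,.0965,.039),(bx,-.0965,.039)],(0,255,255))
    for sg in(1,-1):
        loop([(0,sg*w,-.0095),(0,sg*(w+.021),-.0095),(0,sg*(w+.021),.0095),(0,sg*w,.0095)],(0,0,255))
        loop([(0,sg*w,-.0095),(-.05,sg*w,-.0095),(-.05,sg*w,.0095),(0,sg*w,.0095)],(255,0,0))
    cv2.imwrite("pics/"+f+".png",c)
E
python3 -c "
from h import *
overlay('scene','b1');overlay('top','b2')"
```

```text
(no output)
```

View pics/b1.png

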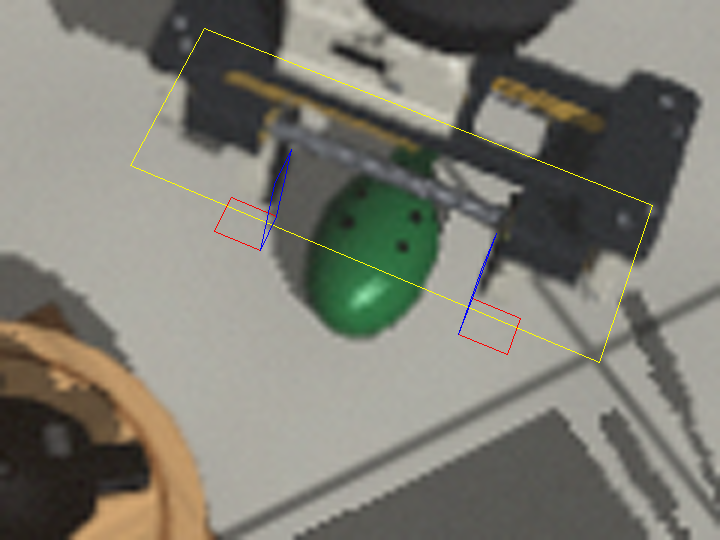

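View pics/b2.png

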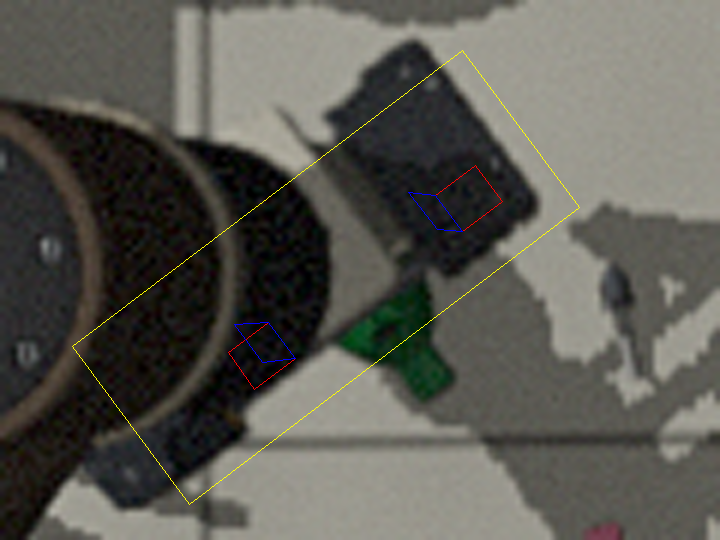

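```bash
python3 -c "
from h import *
s=pickle.load(open('scene0.pkl','rb'))
c=cv2.imread('pics/a1.png')
y=np.radians(36.5); ox=np.array([np.cos(y),np.sin(y)]);oy=np.array([-np.sin(y),np.cos(y)])
for z,col in((.1475,(0,0,255)),(.18,(255,0,0)),(.2135,(0,255,255))):
  for k in(-.065,-.044,.044,.065):
   for j in(-.0095,.0095):
    p=np.r_[[.4527,.3098]+k*oy+j*ox,z]; u=(proj(s,[p])[0]-[238,189]+.5)*4
    cv2.circle(c,tuple(int(v) for v in u),2,col,-1)
cv2.imwrite('pics/a1b.png',cv2.resize(c[0:280,180:680],(800,448)))"
```

```text
(no output)
```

View pics/a1b.png

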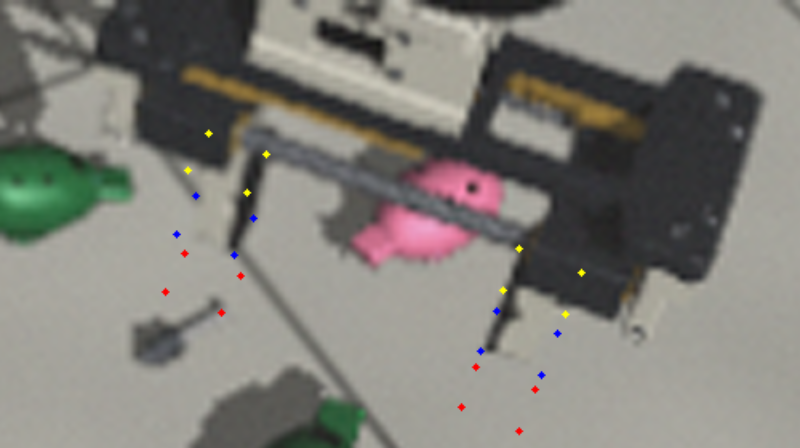

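```bash
python3 -c "
from h import *
from plant import snapshot
s=snapshot('scene');pickle.dump(s,open('s1.pkl','wb'))
cv2.imwrite('pics/c1.png',cv2.resize(s['color'][195:295,270:400,::-1],None,fx=6,fy=6,interpolation=2))
s=snapshot('top');pickle.dump(s,open('t1.pkl','wb'))
cv2.imwrite('pics/c2.png',cv2.resize(s['color'][160:260,60:190,::-1],None,fx=6,fy=6,interpolation=2))"
```

```text
(no output)
```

View pics/c1.png

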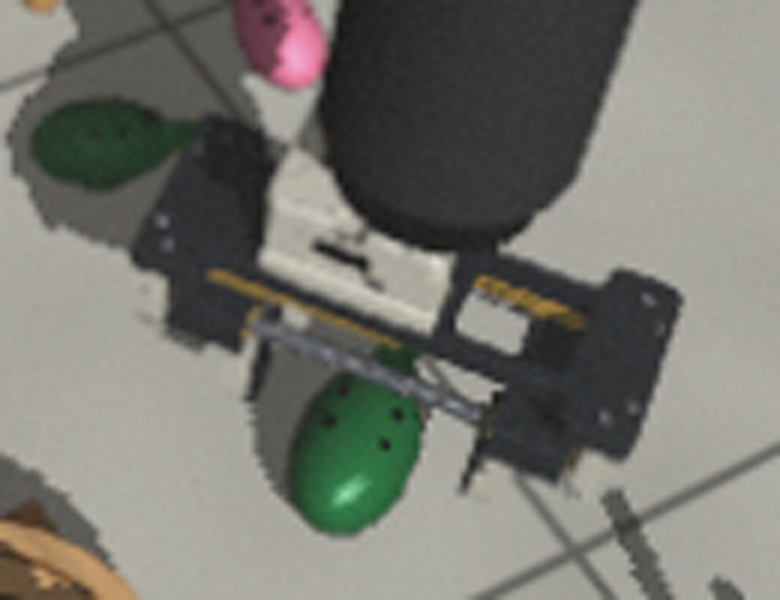

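View pics/c2.png

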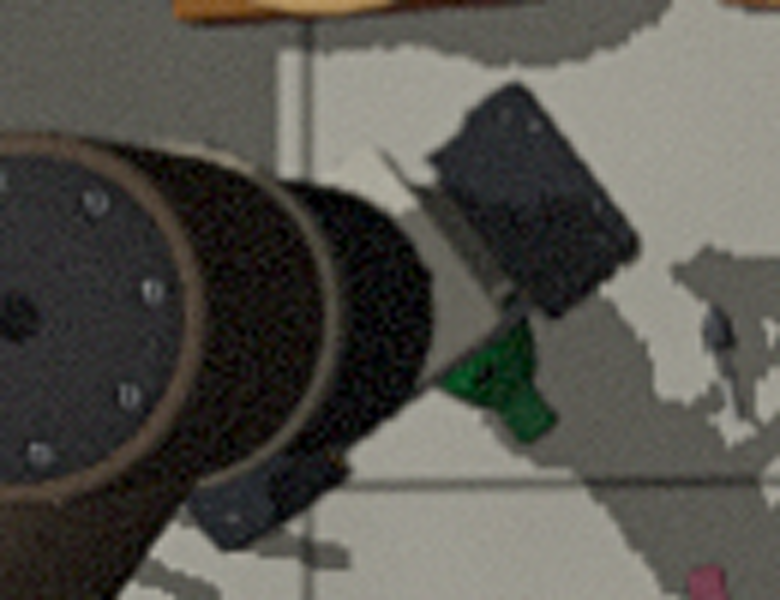

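```bash
python3 -c "
from h import *
from plant import get_obs
o=get_obs();M=R.from_euler('xyz',o['orientation'],degrees=True)
s=pickle.load(open('s1.pkl','rb'));t=pickle.load(open('t1.pkl','rb'))
for a,b in (((518,85),(137,250)),((638,240),(207,118)),((230,548),(680,295)),((533,125),(167,245)),((503,112),(162,222))):
    d1=ray(t,[np.array(a)/6-.5+[60,160]])[0];d2=ray(s,[np.array(b)/6-.5+[270,195]])[0]
    A=np.c_[d1,-d2];x,_,_,_=np.linalg.lstsq(A,s['eye']-t['eye'],rcond=None)
    p=t['eye']+x[0]*d1;q=s['eye']+x[1]*d2
    print(p.round(4),q.round(4),'tool frame',M.inv().apply((p+q)/2-o['tool_pos']).round(4))
"
```

```text
[0.5379 0.2555 0.1529] [0.5377 0.2557 0.1529] tool frame [-0.1416 -0.0933  0.0379]
[0.48   0.2113 0.1526] [0.4798 0.2114 0.1526] tool frame [-0.1414 -0.0945 -0.035 ]
[0.3686 0.3626 0.1537] [0.3671 0.364  0.1543] tool frame [-0.1428  0.0943 -0.0349]
[0.5237 0.252  0.1437] [0.522  0.253  0.1438] tool frame [-0.1325 -0.0869  0.024 ]
[0.527  0.258  0.1664] [0.5289 0.2568 0.1663] tool frame [-0.1551 -0.086   0.0311]
```

```bash
python3 -c "
from h import *
s=pickle.load(open('s1.pkl','rb'));s0=pickle.load(open('scene0.pkl','rb'))
d=np.abs(s['color'].astype(int)-s0['color']).max(2)
d=np.clip(d*8,0,255).astype(np.uint8)[195:295,270:400]
cv2.imwrite('pics/d1.png',cv2.resize(d,None,fx=6,fy=6,interpolation=0))"
```

```text
(no output)
```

View pics/d1.png

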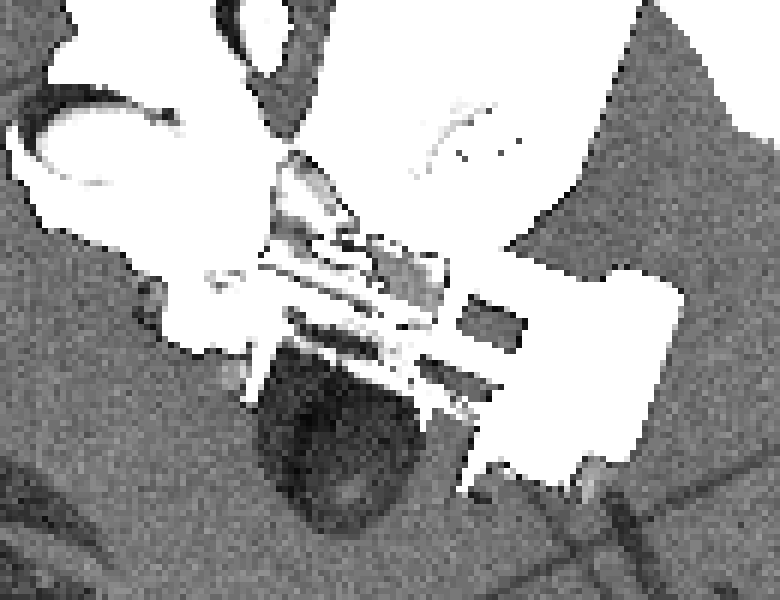

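```bash
python3 -c "
from h import *
from plant import get_obs
o=get_obs();M=R.from_euler('xyz',o['orientation'],degrees=True)
s=pickle.load(open('s1.pkl','rb'))
for b,yy in (((247,404),-.044),((463,495),.044),((258,345),-.044),((487,415),.044)):
    d=M.inv().apply(ray(s,[np.array(b)/6-.5+[270,195]])[0]); e=M.inv().apply(s['eye']-o['tool_pos'])
    print((e+d*(yy-e[1])/d[1]).round(4))
    e0=e; print('  at z=+-.0095, 0 ->',[ (e0+d*(zz-e0[2])/d[2]).round(4).tolist() for zz in(-.0095,0,.0095)])
"
```

```text
[-0.0478 -0.044   0.0197]
  at z=+-.0095, 0 -> [[-0.0041, -0.0498, -0.0095], [-0.0183, -0.0479, 0.0], [-0.0325, -0.046, 0.0095]]
[ 0.2283  0.044  -0.1641]
  at z=+-.0095, 0 -> [[-0.0034, 0.0469, -0.0095], [-0.0176, 0.0471, 0.0], [-0.0319, 0.0473, 0.0095]]
[-0.0936 -0.044   0.0231]
  at z=+-.0095, 0 -> [[-0.0475, -0.0506, -0.0095], [-0.0609, -0.0487, 0.0], [-0.0744, -0.0467, 0.0095]]
[-0.0008  0.044  -0.0539]
  at z=+-.0095, 0 -> [[-0.0624, 0.045, -0.0095], [-0.0756, 0.0452, 0.0], [-0.0888, 0.0454, 0.0095]]
```

carry_out:
  series:
    - [[4,0,0,0,0,0],[7,0,0,0,0,0],[9,0,0,0,0,0],[11,0,0,0,0,0],[11.5,0,0,0,0,0],[11.5,0,0,0,0,0]]

```text
clock: 4.12
tool_pos: [0.4518, 0.308, -0.0007]
orientation: [-153.0, 90.0, -116.6]
force: [0.1, 0.3, -0.4]
opening: 0.0878
```

```bash
python3 -c "
from h import *
go(451,308,10,36)"
```

```text
row [-10.7   0.5  -0.7] [ 0.4 -0.   0. ] clk 4.12 tcp [451.8 308.   -0.7] op 87.8 F [ 0.1  0.3 -0.4] q [  55.   20.  -29.    0.  -41. -108.]
```

carry_out:
  series:
    - [[1,0,0,0,0,0],[2,0,0,0,0,0],[2,0,0,0,0,0]]

```text
clock: 4.5
tool_pos: [0.4518, 0.308, -0.0027]
orientation: [-162.6, 90.0, -126.2]
force: [-0.2, 0.1, 0.1]
opening: 0.0874
```

carry_out:
  series:
    - [[1,0,0,0,0,0],[1,0,0,0,0,0]]

```text
clock: 4.75
tool_pos: [0.4518, 0.308, -0.0037]
orientation: [-172.0, 90.0, -135.6]
force: [0.9, 0.7, 0.1]
opening: 0.0876
```

carry_out:
  series:
    - [[-30,0,0,0,0,0],[-60,0,0,0,0,0],[-100,0,0,-10,0,0],[-140,0,0,-20,0,0],[-150,0,0,-30,0,0],[-150,0,0,-40,0,0],[-150,0,0,-50,0,0],[-150,0,0,-60,0,0],[-150,0,0,-70,0,0],[-150,0,0,-80,0,0]]

```text
clock: 6.0
tool_pos: [0.4517, 0.3079, 0.1463]
orientation: [99.5, 90.0, -143.8]
force: [-1.2, 1.0, -0.1]
opening: 0.0875
```

```bash
python3 -c "
from h import *
go(451,308,10,36)
overlay('scene','e1',(60,45),6)
"
```

```text
row [136.3   0.6   0.4] [80.7 -0.  -0. ] clk 6.0 tcp [451.7 307.9 146.3] op 87.5 F [-1.2  1.  -0.1] q [ 55.  11. -19.  -0. -60. -28.]
```

View pics/e1.png

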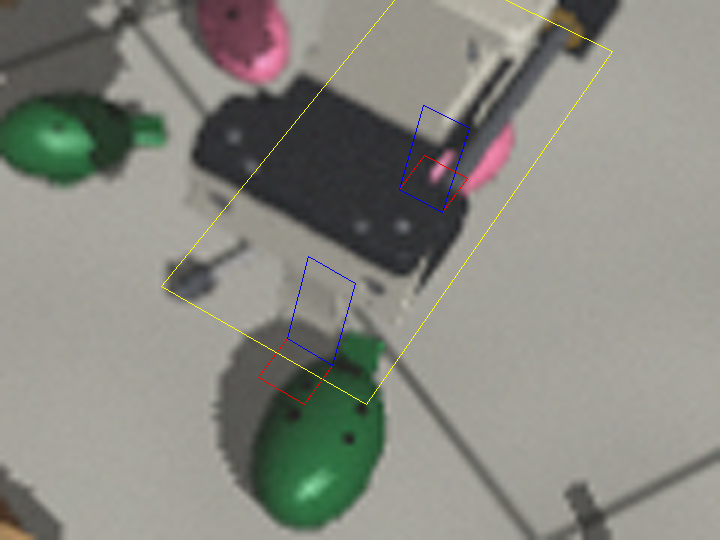

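```bash
python3 -c "
from h import *
from plant import *
s=snapshot('scene');pickle.dump(s,open('s2.pkl','wb'))
s0=pickle.load(open('scene0.pkl','rb'))
o=get_obs();print(o['tool_pos'])
u=proj(s,[o['tool_pos']])[0].astype(int)-[60,45];print(u)
a=s['color'][u[1]+35:u[1]+75,u[0]+20:u[0]+80,::-1]
d=np.clip(128+(s['color'].astype(int)-s0['color'])*4,0,255).astype(np.uint8)[u[1]+35:u[1]+75,u[0]+20:u[0]+80]
a=np.clip((a.astype(int)-100)*2.2,0,255).astype(np.uint8)
cv2.imwrite('pics/e2.png',np.hstack([cv2.resize(v,None,fx=6.6,fy=10,interpolation=0) for v in(a,d)]))"
```

```text
[0.45176212 0.30798865 0.14633625]
[276 196]
```

View pics/e2.png

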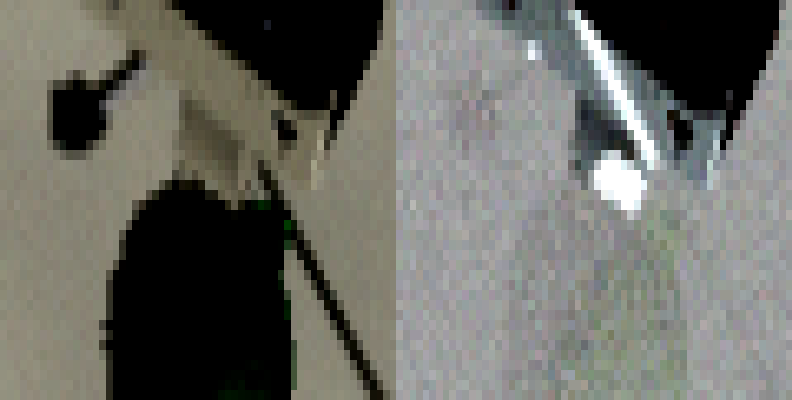

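```bash
python3 -c "
from h import *
from plant import *
s=pickle.load(open('s2.pkl','rb'))
o=get_obs();M=R.from_euler('xyz',o['orientation'],degrees=True)
e=M.inv().apply(s['eye']-o['tool_pos'])
for px,z in (((325.4,248.8),(.0095,-.0095)),((333,252.3),(.0095,-.0095)),((329.2,250.6),(0,))):
  d=M.inv().apply(ray(s,[px])[0])
  for zz in z: print(px,(e+d*(zz-e[2])/d[2]).round(4))
"
```

```text
(325.4, 248.8) [-0.0838 -0.0929  0.0095]
(325.4, 248.8) [-0.0024 -0.0354 -0.0095]
(333, 252.3) [-0.0073 -0.0368  0.0095]
(333, 252.3) [ 0.0847  0.0285 -0.0095]
(329.2, 250.6) [-0.0043 -0.0358  0.    ]
```

Visually the fingertips end about 20–30 mm above the reported TCP, and lowering to z=-3.7 mm met no contact. I will probe gently for the table to settle the real tip offset.

carry_out:
  series:
    - [[0,0,0,10,0,0],[0,0,0,20,0,0],[0,0,0,30,0,0],[0,0,0,40,0,0],[20,1,0,50,0,0],[50,1,0,60,0,0],[90,1,0,70,0,0],[120,1,0,80,0,0],[140,1,0,81,0,0],[148,1,0,81,0,0]]

```text
clock: 7.35
tool_pos: [0.4505, 0.307, -0.0028]
orientation: [-162.2, 89.9, -126.9]
force: [-0.3, 0.4, 0.3]
opening: 0.0875
```

carry_out:
  series:
    - [[1,0,0,0,0,0],[3,0,0,0,0,0],[4,0,0,0,0,0]]

```text
clock: 7.72
tool_pos: [0.4513, 0.3081, -0.0049]
orientation: [17.9, 89.9, 53.3]
force: [-0.5, -0.2, 0.6]
opening: 0.0876
```

carry_out:
  series:
    - [[1,0,0,0,0,0],[2,0,0,0,0,0]]

```text
clock: 7.98
tool_pos: [0.451, 0.3077, -0.0074]
orientation: [16.7, 90.0, 52.1]
force: [-0.4, 0.3, -0.0]
opening: 0.0875
```

carry_out:
  series:
    - [[1,0,0,0,0,0],[2,0,0,0,0,0]]

```text
clock: 8.22
tool_pos: [0.4509, 0.3076, -0.0097]
orientation: [-146.1, 90.0, -110.7]
force: [-0.1, 0.1, 0.7]
opening: 0.0874
```

carry_out:
  series:
    - [[1,0,0,0,0,0],[2,0,0,0,0,0]]

```text
clock: 8.48
tool_pos: [0.4509, 0.3076, -0.0117]
orientation: [-174.9, 90.0, -139.5]
force: [0.6, 0.7, 0.6]
opening: 0.0879
```

carry_out:
  series:
    - [[1,0,0,0,0,0],[2,0,0,0,0,0]]

```text
clock: 8.72
tool_pos: [0.4509, 0.3076, -0.0137]
orientation: [-140.7, 90.0, -105.2]
force: [-0.5, 0.3, -0.7]
opening: 0.0876
```

carry_out:
  series:
    - [[1,0,0,0,0,0],[2,0,0,0,0,0]]

```text
clock: 8.98
tool_pos: [0.451, 0.3076, -0.0157]
orientation: [-1.6, 90.0, 33.8]
force: [-0.3, -1.3, -0.8]
opening: 0.0876
```

carry_out:
  series:
    - [[1,0,0,0,0,0],[2,0,0,0,0,0]]

```text
clock: 9.22
tool_pos: [0.4509, 0.3076, -0.0177]
orientation: [-142.5, 90.0, -107.0]
force: [0.4, -0.0, -0.0]
opening: 0.0878
```

carry_out:
  series:
    - [[1,0,0,0,0,0],[2,0,0,0,0,0]]

```text
clock: 9.48
tool_pos: [0.451, 0.3076, -0.0197]
orientation: [19.7, 90.0, 55.1]
force: [-0.3, -0.7, 0.0]
opening: 0.0877
```

```bash
python3 -c "
from h import *
go(451,308,10,36)
overlay('scene','f1',(50,38),8)
"
```

```text
row [-29.7   0.3   0.3] [-0.6  0.  -0. ] clk 9.47 tcp [451.  307.6 -19.7] op 87.7 F [-0.3 -0.7  0. ] q [  55.   22.  -30.   -0.  -38. -109.]
```

View pics/f1.png

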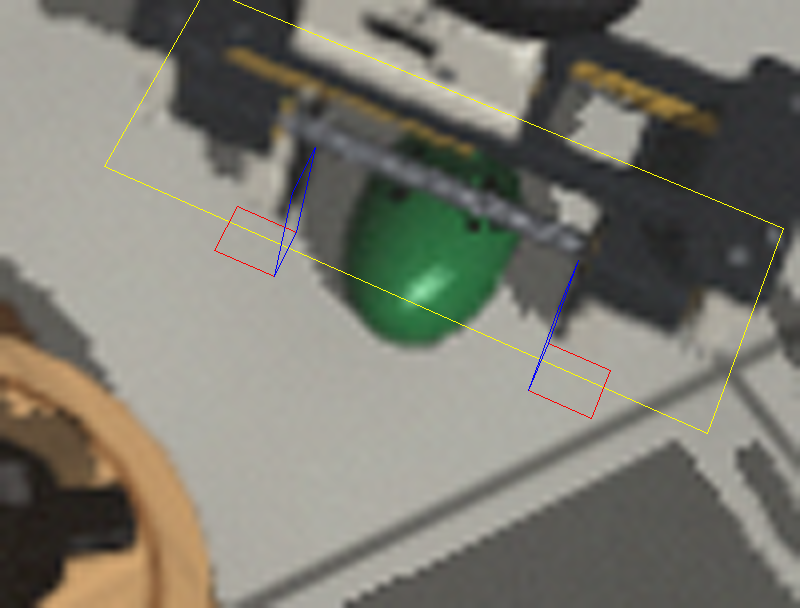

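carry_out:
  series:
    - [[1,0,0,0,0,0],[2,0,0,0,0,0]]

```text
clock: 9.78
tool_pos: [0.451, 0.3076, -0.0217]
orientation: [14.8, 90.0, 50.2]
force: [-0.5, 0.3, 0.6]
opening: 0.0876
```

carry_out:
  series:
    - [[1,0,0,0,0,0],[2,0,0,0,0,0]]

```text
clock: 10.02
tool_pos: [0.4509, 0.3076, -0.0237]
orientation: [-145.6, 90.0, -110.2]
force: [-0.2, -0.0, -0.2]
opening: 0.0877
```

carry_out:
  series:
    - [[1,0,0,0,0,0],[2,0,0,0,0,0]]

```text
clock: 10.28
tool_pos: [0.4509, 0.3076, -0.0257]
orientation: [-133.4, 90.0, -98.0]
force: [0.6, 0.1, -1.6]
opening: 0.0877
```

carry_out:
  series:
    - [[1,0,0,0,0,0],[2,0,0,0,0,0]]

```text
clock: 10.52
tool_pos: [0.4509, 0.3076, -0.0277]
orientation: [137.9, 90.0, 173.3]
force: [-0.5, 0.6, 0.8]
opening: 0.0875
```

```bash
python3 -c "
from h import *
go(451,308,10,36)
overlay('scene','f2',(50,38),8)
"
```

```text
row [-37.7   0.3   0.3] [-0.6 -0.  -0. ] clk 10.53 tcp [450.9 307.6 -27.7] op 87.5 F [-0.5  0.6  0.8] q [  55.   22.  -30.   -0.  -37. -109.]
```

View pics/f2.png

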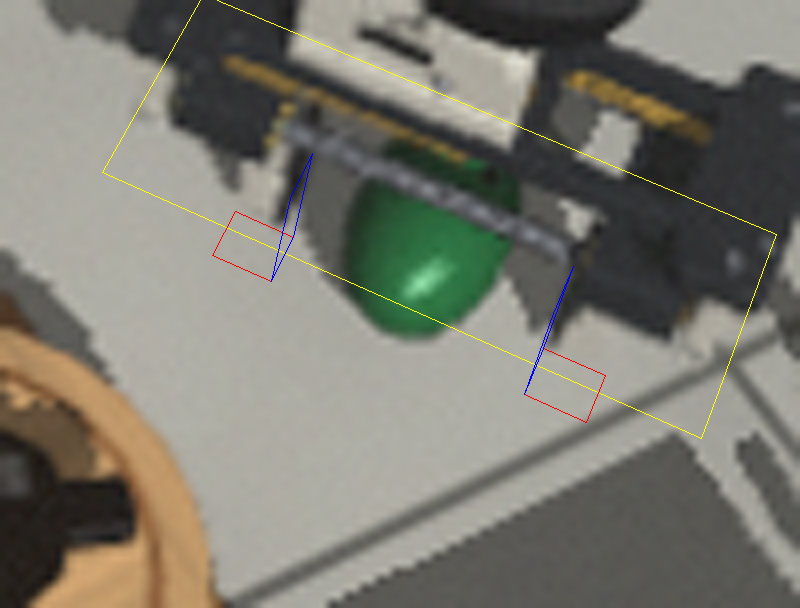

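carry_out:
  series:
    - [[1,0,0,0,0,0],[2,0,0,0,0,0]]

```text
clock: 10.82
tool_pos: [0.451, 0.3076, -0.0297]
orientation: [16.2, 90.0, 51.7]
force: [-0.8, -0.2, 0.5]
opening: 0.0873
```

carry_out:
  series:
    - [[1,0,0,0,0,0],[2,0,0,0,0,0]]

```text
clock: 11.08
tool_pos: [0.4509, 0.3076, -0.0317]
orientation: [-156.2, 90.0, -120.8]
force: [-0.5, 0.1, 0.2]
opening: 0.0875
```

carry_out:
  series:
    - [[1,0,0,0,0,0],[2,0,0,0,0,0]]

```text
clock: 11.32
tool_pos: [0.4509, 0.3076, -0.0337]
orientation: [113.4, 90.0, 148.8]
force: [0.1, 0.0, 0.2]
opening: 0.0878
```

carry_out:
  series:
    - [[1,0,0,0,0,0],[2,0,0,0,0,0]]

```text
clock: 11.58
tool_pos: [0.451, 0.3076, -0.0354]
orientation: [-91.7, 90.0, -56.2]
force: [-3.9, -1.5, 13.5]
opening: 0.0876
```

```bash
python3 -c "
from h import *
go(451,308,10,36)
overlay('scene','f3',(50,38),8)
"
```

```text
row [-45.4   0.3   0.2] [-0.6 -0.   0. ] clk 11.57 tcp [451.  307.6 -35.4] op 87.6 F [-3.9 -1.5 13.5] q [  55.   23.  -31.    0.  -36. -109.]
```

View pics/f3.png

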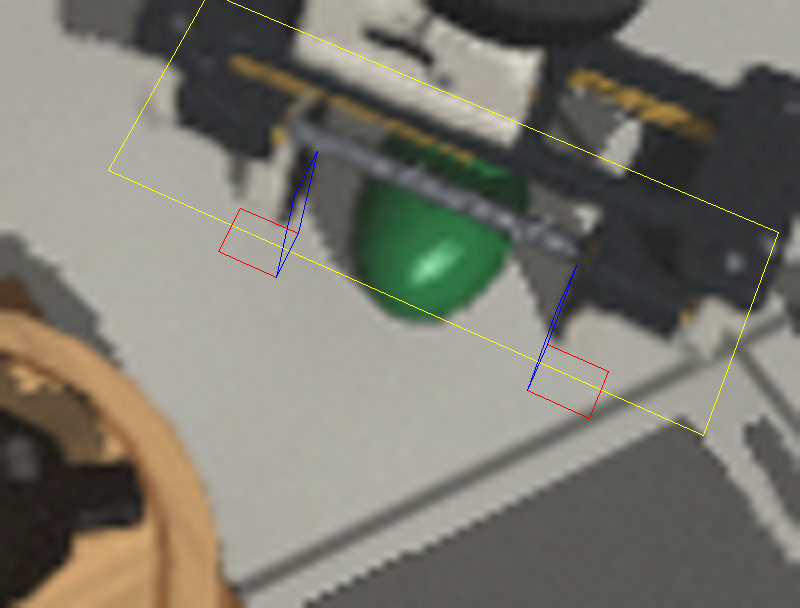

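Contact came at reported z≈-35 mm (13.5 N upward). So the real fingertips end 35 mm short of the reported TCP, which matches the pictures. All heights from here use tip z = reported z + 35. I rise 9 mm to the widest line and close.

carry_out:
  series:
    - [[-4,0,0,0,0,0],[-9.5,0,0,0,0,0],[-9.5,0,0,0,0,0]]

```text
clock: 12.0
tool_pos: [0.4513, 0.308, -0.0255]
orientation: [16.6, 89.9, 52.0]
force: [-1.3, -1.7, -0.1]
opening: 0.0875
```

carry_out:
  series:
    - [[0,0,0,0,0,0],[0,0,0,0,0,0],[0,0,0,0,0,0],[0,0,0,0,0,0],[0,0,0,0,0,0],[0,0,0,0,0,0]]
  hand: 1

```text
clock: 12.75
tool_pos: [0.4509, 0.3075, -0.0262]
orientation: [-165.5, 90.0, -130.1]
force: [0.4, 0.9, -0.4]
opening: 0.0491
```

```bash
python3 -c "
from h import *
go(451,308,-26,36)
overlay('scene','f4',(50,38),8)
"
```

```text
row [-0.2  0.3  0.3] [-0.6 -0.   0. ] clk 12.75 tcp [450.9 307.5 -26.2] op 49.1 F [ 0.4  0.9 -0.4] q [  55.   22.  -30.   -0.  -38. -109.]
```

View pics/f4.png

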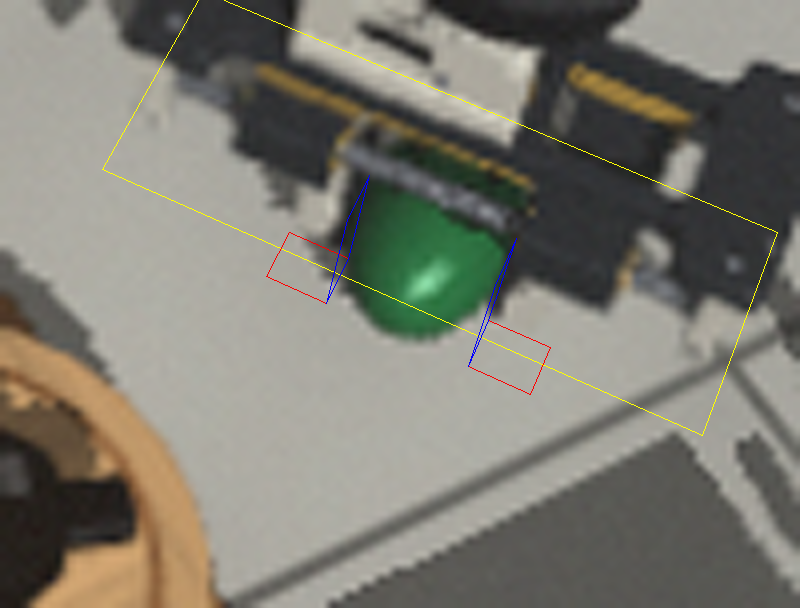

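Opening is 49.1 mm against a 50 mm body, so it is held at the widest line. I lift it.

carry_out:
  series:
    - [[-4,0,0,0,0,0],[-15,0,0,0,0,0],[-35,0,0,0,0,0],[-60,0,0,0,0,0],[-80,0,0,0,0,0],[-90,0,0,0,0,0],[-90,0,0,0,0,0]]

```text
clock: 13.68
tool_pos: [0.4512, 0.3079, 0.0647]
orientation: [21.2, 89.9, 56.6]
force: [-0.4, -0.1, -1.2]
opening: 0.049
```

```bash
python3 -c "
from h import *
go(651,53.6,64,-2.8)
overlay('scene','f5',(50,38),8)
"
```

```text
row [   0.5 -323.1   15.5] [38.2  0.1 -0.1] clk 13.68 tcp [451.2 307.9  64.7] op 49.0 F [-0.4 -0.1 -1.2] q [  55.   15.  -25.   -0.  -49. -109.]
```

View pics/f5.png

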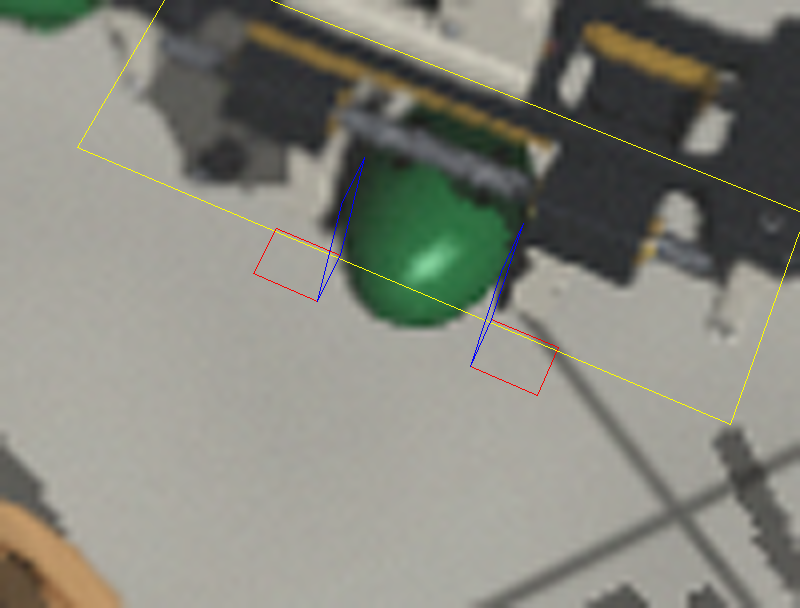

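The large ocarina is held and lifted. I carry it to felt_2.

carry_out:
  series:
    - [[0,-15,1,3,0,0],[0,-50,3,8,0,0],[0,-90,5,13,0,0],[0,-135,7,18,0,0],[0,-180,9,23,0,0],[0,-225,11,28,0,0],[0,-270,13,33,0,0],[0,-305,15,38,0,0],[0,-323,15.5,38.2,0,0],[0,-323,15.5,38.2,0,0]]

```text
clock: 14.98
tool_pos: [0.6507, 0.0518, 0.0627]
orientation: [-158.5, 89.9, -161.4]
force: [-1.0, 0.3, -1.4]
opening: 0.0492
```

```bash
python3 -c "
from h import *
go(650.9,53.6,-3.7,-2.8)
overlay('scene','g1',(60,45),6)
"
```

```text
row [66.4  1.9  0.2] [-0.1 -0.1  0. ] clk 14.97 tcp [650.7  51.8  62.7] op 49.2 F [-1.   0.3 -1.4] q [  22.   24.  -11.   -0.  -54. -115.]
```

View pics/g1.png

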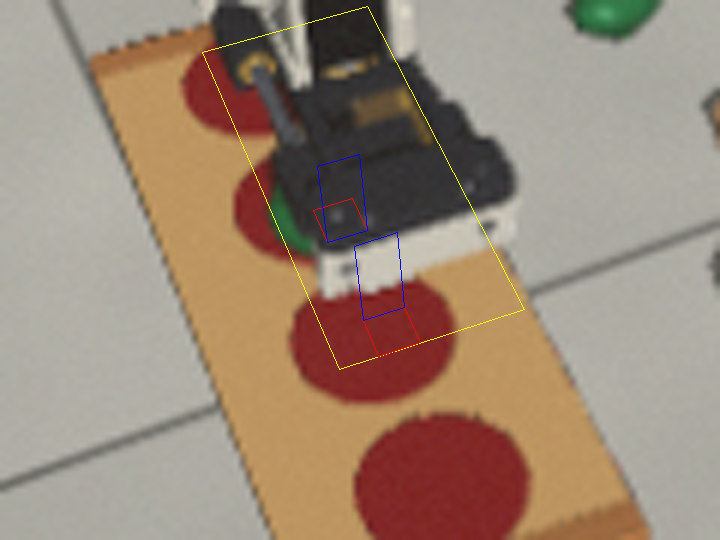

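carry_out:
  series:
    - [[15,2,0,0,0,0],[32,2,0,0,0,0],[47,2,0,0,0,0],[57,2,0,0,0,0],[62,2,0,0,0,0],[64,2,0,0,0,0],[65,2,0,0,0,0],[66,2,0,0,0,0],[66,2,0,0,0,0]]

```text
clock: 16.15
tool_pos: [0.651, 0.0554, -0.0019]
orientation: [24.9, 90.0, 22.1]
force: [-0.5, -0.5, -1.5]
opening: 0.0494
```

carry_out:
  series:
    - [[0.5,0,0,0,0,0],[1,0,0,0,0,0],[1,0,0,0,0,0]]

```text
clock: 16.52
tool_pos: [0.6508, 0.0553, -0.0032]
orientation: [-158.9, 90.0, -161.7]
force: [-0.1, -0.0, -1.7]
opening: 0.0492
```

```bash
python3 -c "
from h import *
go(650.9,53.6,-5.2,-2.8)
"
```

```text
row [ 2.  -1.7  0.2] [ 0. -0.  0.] clk 16.52 tcp [650.8  55.3  -3.2] op 49.2 F [-0.1 -0.  -1.7] q [  22.   28.  -15.   -0.  -47. -115.]
```

carry_out:
  series:
    - [[0.5,-1,0,0,0,0],[1,-1.7,0,0,0,0],[1.6,-1.7,0,0,0,0],[1.6,-1.7,0,0,0,0]]

```text
clock: 17.02
tool_pos: [0.6507, 0.0536, -0.0048]
orientation: [-162.4, 90.0, -165.1]
force: [0.5, -0.3, -1.1]
opening: 0.0492
```

carry_out:
  series:
    - [[0.5,0,0,0,0,0],[0.8,0,0,0,0,0]]

```text
clock: 17.27
tool_pos: [0.6509, 0.0537, -0.0052]
orientation: [-2.9, 90.0, -5.7]
force: [-1.1, 0.1, 3.2]
opening: 0.0494
```

It touched at 3.2 N, so it is resting on the felt. I release and rise straight up.

carry_out:
  series:
    - [[0,0,0,0,0,0],[0,0,0,0,0,0],[0,0,0,0,0,0],[0,0,0,0,0,0]]
  hand: -0.6

```text
clock: 17.77
tool_pos: [0.6508, 0.0536, -0.0056]
orientation: [-156.5, 90.0, -159.3]
force: [-0.7, -0.4, -0.0]
opening: 0.0696
```

carry_out:
  series:
    - [[-15,0,0,0,0,0],[-50,0,0,0,0,0],[-100,0,0,0,0,0],[-150,0,0,0,0,0],[-150,0,0,0,0,0]]

```text
clock: 18.4
tool_pos: [0.6539, 0.0543, 0.1511]
orientation: [16.3, 89.4, 13.6]
force: [-0.4, 0.1, -0.8]
opening: 0.0702
```

```bash
python3 -c "
from h import *
go(442.8,-297.8,140,30)
"
```

```text
row [   8.2 -361.8 -194.1] [-32.7   0.6   0. ] clk 18.4 tcp [653.9  54.3 151.1] op 70.2 F [-0.4  0.1 -0.8] q [  22.   20.   -6.    0.  -64. -115.]
```

carry_out:
  series:
    - [[0,-45,-25,-5,0,0],[0,-90,-50,-10,0,0],[0,-140,-75,-15,0,0],[0,-190,-102,-20,0,0],[0,-240,-130,-25,0,0],[0,-290,-156,-30,0,0],[4,-335,-180,-32,0,0],[8,-362,-194,-32.5,0.5,0],[8,-362,-194,-32.5,0.5,0],[8,-362,-194,-32.5,0.5,0]]
  hand: -1

```text
clock: 19.65
tool_pos: [0.4395, -0.2984, 0.1367]
orientation: [164.8, 89.5, -165.5]
force: [0.6, 0.3, 1.0]
opening: 0.0882
```

```bash
python3 -c "
from h import *
go(442.8,-297.8,-22,30)
from plant import snapshot
t=snapshot('top');s=snapshot('scene')
pickle.dump(t,open('t3.pkl','wb'));pickle.dump(s,open('s3.pkl','wb'))
print(fit([t],'large',(.651,.0536,-2.8),.021),fit([s],'large',(.651,.0536,-2.8),.021),fit([t,s],'large',(.651,.0536,-2.8),.021))
a=cv2.resize(t['color'][100:240,150:430,::-1],None,fx=2.8,fy=2.8,interpolation=2)
cv2.imwrite('pics/h1.png',a)
cv2.imwrite('pics/h2.png',cv2.resize(s['color'][80:300,150:370,::-1],None,fx=2.6,fy=2.6,interpolation=2))
"
```

```text
row [158.7  -1.4   4.4] [-0.3 -0.5 -0.1] clk 19.65 tcp [ 439.5 -298.4  136.7] op 88.2 F [0.6 0.3 1. ] q [-13.  10. -22.   0. -59. -48.]
(array([650.20833726,  56.53147898,  -1.69860016]), np.float64(0.15586548194803734)) (array([6.50224723e+02, 5.70564754e+01, 3.04401505e-01]), np.float64(0.11580937307658488)) (array([650.01331846,  56.29732585,  -2.19497049]), np.float64(0.2788728932483916))
```

View pics/h1.png

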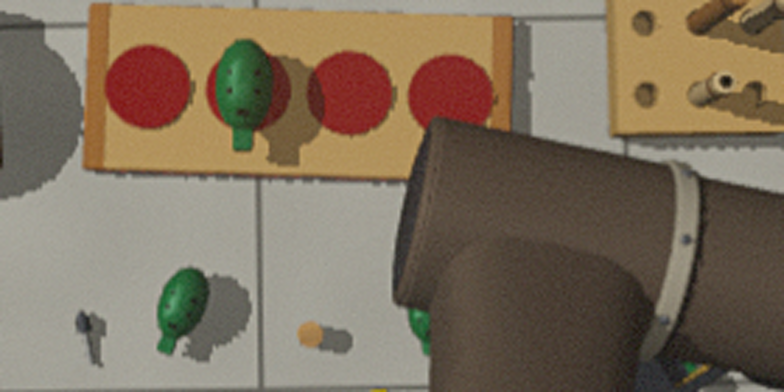

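View pics/h2.png

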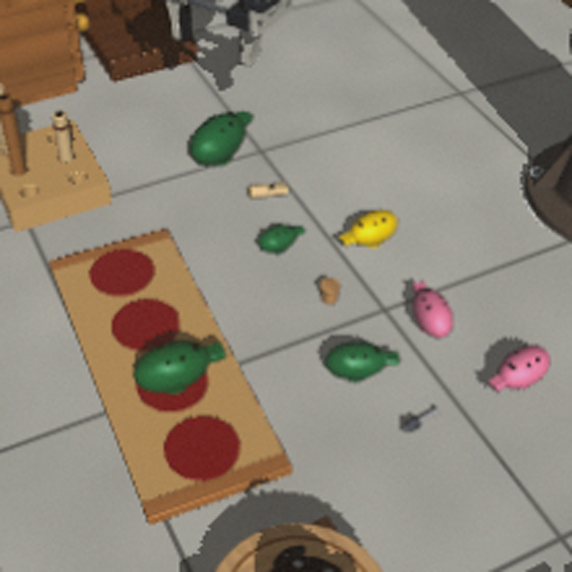

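The large one sits on felt_2, measured within 3 mm of the centre, mouthpiece towards the robot. In the scene picture the bass (220,137) is undisturbed. I go down onto it.

carry_out:
  series:
    - [[30,-1,4,0,0,0],[70,-1,4,0,0,0],[105,-1,4,0,0,0],[130,-1,4,0,0,0],[145,-1,4,0,0,0],[154,-1,4,0,0,0],[158,-1,4,0,0,0],[158,-1,4,0,0,0]]

```text
clock: 20.75
tool_pos: [0.4424, -0.2978, -0.0212]
orientation: [166.2, 89.5, -164.1]
force: [-0.1, -0.3, 0.9]
opening: 0.0872
```

```bash
python3 -c "
from h import *
go(442.8,-297.8,-22,30)
overlay('scene','i1',(50,38),8)
"
```

```text
row [ 0.8 -0.2  0.3] [-0.3 -0.5 -0.1] clk 20.75 tcp [ 442.4 -297.8  -21.2] op 87.2 F [-0.1 -0.3  0.9] q [-13.  21. -31.   0. -38. -48.]
```

View pics/i1.png

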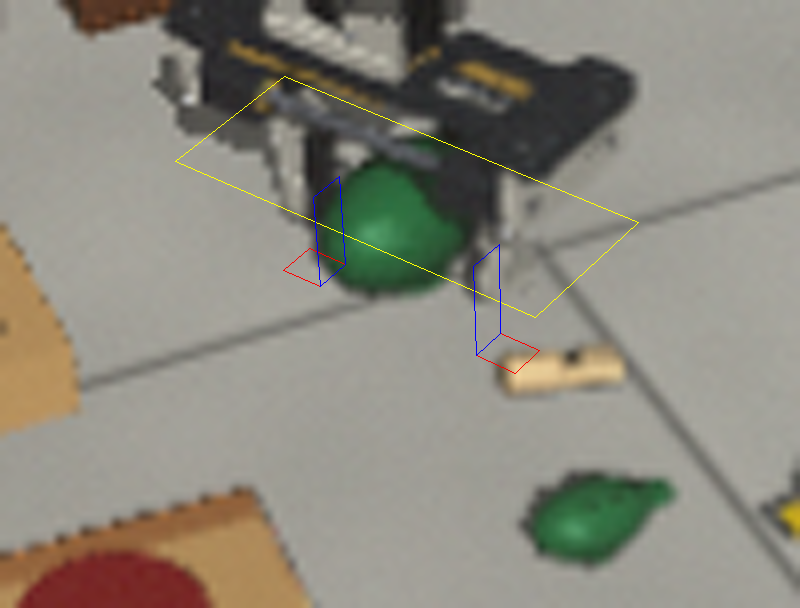

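carry_out:
  series:
    - [[0,0,0,0,-0.5,0],[0,0,0,0,-0.5,0],[0,0,0,0,-0.5,0],[0,0,0,0,-0.5,0],[0,0,0,0,-0.5,0]]
  hand: 1

```text
clock: 21.42
tool_pos: [0.4423, -0.2979, -0.0213]
orientation: [72.3, 89.9, 102.0]
force: [0.6, -0.0, 2.1]
opening: 0.058
```

```bash
python3 -c "
from h import *
go(442.8,-297.8,-22,30)
"
```

```text
row [ 0.7 -0.2  0.4] [-0.3  0.  -0.1] clk 21.43 tcp [ 442.3 -297.9  -21.3] op 58.0 F [ 0.6 -0.   2.1] q [-13.  21. -31.  -0. -38. -47.]
```

carry_out:
  series:
    - [[-4,0,0,0,0,0],[-15,0,0,0,0,0],[-35,0,0,0,0,0],[-65,0,0,0,0,0],[-95,0,0,0,0,0],[-120,0,0,0,0,0],[-130,0,0,0,0,0],[-130,0,0,0,0,0]]

```text
clock: 22.42
tool_pos: [0.4423, -0.2979, 0.1088]
orientation: [52.5, 89.9, 82.2]
force: [-0.2, 0.4, -3.7]
opening: 0.0584
```

```bash
python3 -c "
from h import *
go(655.2,142,109,-2.8)
overlay('scene','i2',(50,38),8)
"
```

```text
row [  0.9 276.6 402.9] [32.5  0.  -0.1] clk 22.43 tcp [ 442.3 -297.9  108.8] op 58.4 F [-0.2  0.4 -3.7] q [-13.  11. -24.  -0. -55. -47.]
```

View pics/i2.png

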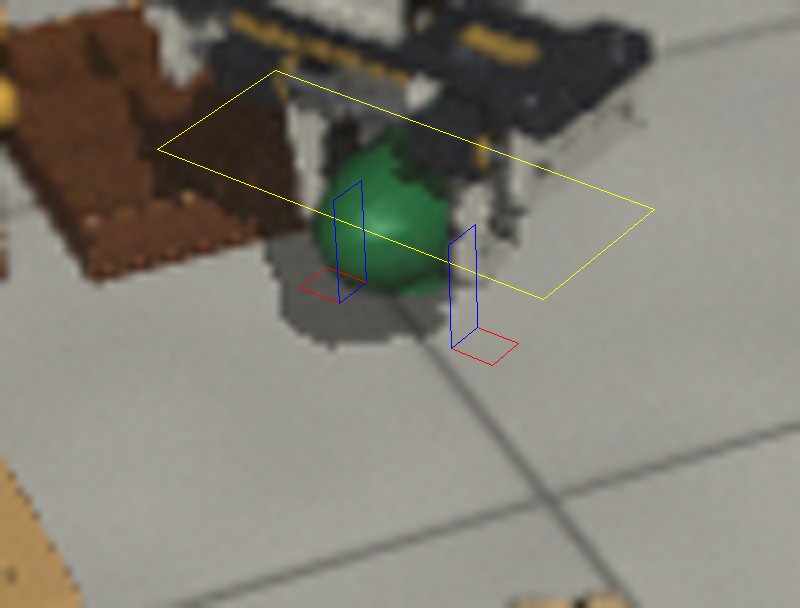

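```bash
python3 -c "
from h import *
from plant import snapshot
s=snapshot('scene');t=snapshot('top')
u=proj(s,[[.4423,-.2979,.15]])[0].astype(int);v=proj(t,[[.4423,-.2979,.15]])[0].astype(int)
a=cv2.resize(s['color'][u[1]-25:u[1]+25,u[0]-25:u[0]+25,::-1],(400,400),interpolation=2)
b=cv2.resize(t['color'][v[1]-30:v[1]+30,v[0]-30:v[0]+30,::-1],(400,400),interpolation=2)
f=np.hstack([a,b]); f=np.clip(f.astype(float)*1.5,0,255).astype(np.uint8)
cv2.imwrite('pics/i3.png',f)"
```

```text
(no output)
```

View pics/i3.png

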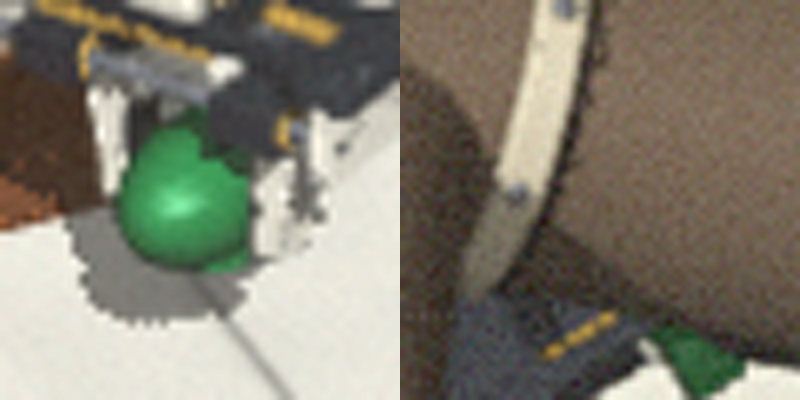

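The bass is held (58.4 mm) with its mouthpiece still pointing towards the robot side. I carry it to felt_1.

carry_out:
  series:
    - [[0,10,15,2,0,0],[0,30,45,5,0,0],[0,55,80,8,0,0],[0,82,119,11,0,0],[0,109,158,14,0,0],[0,136,197,17,0,0],[0,163,236,20,0,0],[0,190,276,23,0,0],[0,217,316,26,0,0],[0,242,353,29,0,0]]

```text
clock: 23.82
tool_pos: [0.6288, 0.0886, 0.1077]
orientation: [151.9, 89.8, 152.5]
force: [0.4, 0.0, -1.9]
opening: 0.0584
```

```bash
python3 -c "
from h import *
go(655.2,142,109,-2.8)
"
```

```text
row [-1.3 53.1 27. ] [ 3.4 -0.2 -0.1] clk 23.82 tcp [628.8  88.6 107.7] op 58.4 F [ 0.4  0.  -1.9] q [  26.   20.  -11.   -0.  -59. -115.]
```

carry_out:
  series:
    - [[-1,30,15,2,0,0],[-1,47,24,3.4,0,0],[-1,53,27,3.4,0,0],[-1,53,27,3.4,0,0],[-1,53,27,3.4,0,0]]

```text
clock: 24.45
tool_pos: [0.6546, 0.1396, 0.11]
orientation: [130.0, 89.9, 127.3]
force: [-0.1, 0.3, -1.9]
opening: 0.0586
```

```bash
python3 -c "
from h import *
go(655.2,142,0.7,-2.8)
overlay('scene','j1',(60,45),6)
"
```

```text
row [109.3   2.2   0.6] [ 0.1 -0.1 -0.1] clk 24.45 tcp [654.6 139.6 110. ] op 58.6 F [-0.1  0.3 -1.9] q [  29.   23.   -6.   -0.  -61. -121.]
```

View pics/j1.png

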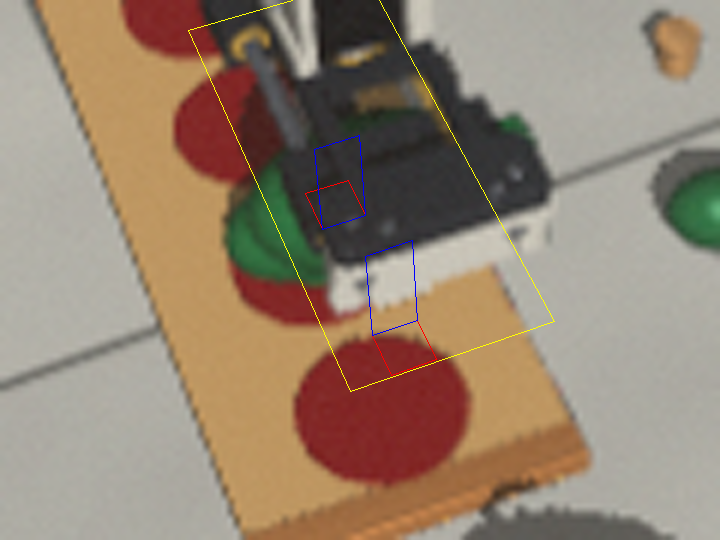

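carry_out:
  series:
    - [[20,2,0.5,0,0,0],[45,2,0.5,0,0,0],[70,2,0.5,0,0,0],[88,2,0.5,0,0,0],[98,2,0.5,0,0,0],[104,2,0.5,0,0,0],[107,2,0.5,0,0,0],[107,2,0.5,0,0,0]]

```text
clock: 25.5
tool_pos: [0.6559, 0.1428, 0.0036]
orientation: [99.0, 89.9, 96.3]
force: [0.4, 0.2, -2.3]
opening: 0.0584
```

```bash
python3 -c "
from h import *
go(655.2,141.5,-0.3,-2.8)
overlay('scene','j2',(60,45),6)
"
```

```text
row [ 3.9 -1.4 -0.6] [ 0.1 -0.  -0.1] clk 25.5 tcp [655.9 142.8   3.6] op 58.4 F [ 0.4  0.2 -2.3] q [  29.   29.  -12.   -0.  -49. -121.]
```

View pics/j2.png

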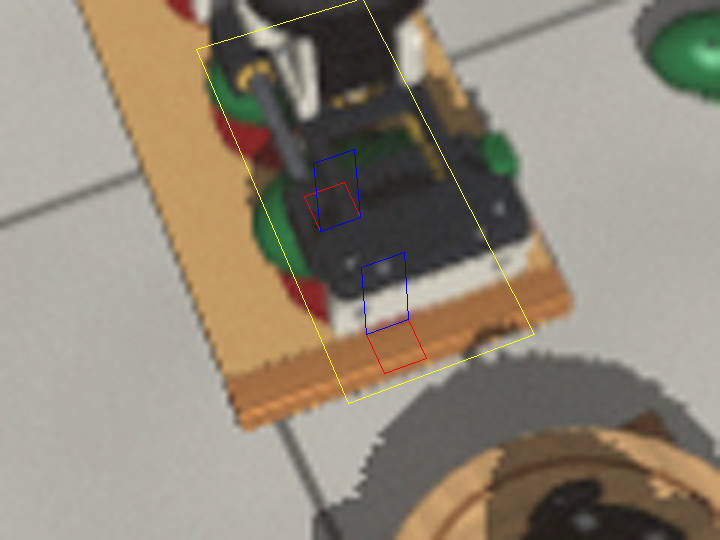

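carry_out:
  series:
    - [[1,-1,-0.5,0,0,0],[2,-1.3,-0.6,0,0,0],[3,-1.3,-0.6,0,0,0],[3,-1.3,-0.6,0,0,0]]

```text
clock: 26.05
tool_pos: [0.6549, 0.1414, 0.0002]
orientation: [114.9, 89.9, 112.2]
force: [0.8, -0.7, -2.3]
opening: 0.0586
```

carry_out:
  series:
    - [[0.5,0,0,0,0,0],[0.8,0,0,0,0,0]]

```text
clock: 26.3
tool_pos: [0.6551, 0.1414, -0.0003]
orientation: [108.5, 89.9, 105.8]
force: [-1.3, 0.3, 0.9]
opening: 0.0582
```

carry_out:
  series:
    - [[0.3,0,0,0,0,0],[0.4,0,0,0,0,0]]

```text
clock: 26.55
tool_pos: [0.6551, 0.1415, -0.0003]
orientation: [100.1, 89.9, 97.4]
force: [-2.8, -0.7, 5.1]
opening: 0.0582
```

carry_out:
  series:
    - [[0,0,0,0,0,0],[0,0,0,0,0,0],[0,0,0,0,0,0],[0,0,0,0,0,0]]
  hand: -0.52

```text
clock: 27.05
tool_pos: [0.655, 0.1415, -0.001]
orientation: [112.8, 89.9, 110.1]
force: [-0.6, 0.8, 0.1]
opening: 0.0665
```

carry_out:
  series:
    - [[-15,0,0,0,0,0],[-50,0,0,0,0,0],[-100,0,0,0,0,0],[-140,0,0,0,0,0],[-140,0,0,0,0,0],[-140,0,0,0,0,0]]

```text
clock: 27.8
tool_pos: [0.6549, 0.1412, 0.1398]
orientation: [96.0, 89.8, 93.3]
force: [0.3, -0.8, -0.8]
opening: 0.0662
```

```bash
python3 -c "
from h import *
go(462,114.5,140,-21)
"
```

```text
row [  -0.3  -35.7 -191.4] [18.3 -0.  -0.2] clk 27.8 tcp [654.9 141.2 139.8] op 66.2 F [ 0.3 -0.8 -0.8] q [  29.   22.   -4.   -0.  -64. -121.]
```

carry_out:
  series:
    - [[0,-8,-40,5,0,0],[0,-16,-85,10,0,0],[0,-24,-130,15,0,0],[0,-32,-170,18,0,0],[0,-36,-191,18,0,0],[0,-36,-191,18,0,0],[0,-36,-191,18,0,0]]
  hand: -1

```text
clock: 28.68
tool_pos: [0.4629, 0.1142, 0.1389]
orientation: [138.0, 89.9, 117.4]
force: [-0.6, -0.6, -0.4]
opening: 0.0878
```

```bash
python3 -c "
from h import *
from plant import snapshot
t=snapshot('top');s=snapshot('scene')
go(462,114.5,-31,-21)
pickle.dump(s,open('s4.pkl','wb'))
print(fit([t],'bass',(.655,.1435,-2.8),.021),fit([s],'bass',(.655,.1435,-2.8),.021),fit([s],'large',(.651,.0536,-2.8),.021))
print('med',fit([s],'medium',(.462,.114,-21)),'sm',fit([s],'small',(.450,-.1,6)))
cv2.imwrite('pics/k1.png',cv2.resize(s['color'][80:310,140:370,::-1],None,fx=2.6,fy=2.6,interpolation=2))
cv2.imwrite('pics/k2.png',cv2.resize(t['color'][80:240,60:340,::-1],None,fx=2.8,fy=2.8,interpolation=2))
"
```

```text
row [169.8  -0.3  -0.8] [ 0.3 -0.1 -0.1] clk 28.77 tcp [463.1 114.2 138.8] op 87.8 F [-0.  -0.1  0.3] q [  37.    4.  -28.   -0.  -58. -148.]
(array([654.67893901, 143.92280795,  -2.86098247]), np.float64(0.47202555230236887)) (array([653.39744799, 143.57068759,  -1.77250622]), np.float64(0.4434340402827798)) (array([6.50091732e+02, 5.71169870e+01, 4.71885433e-01]), np.float64(0.6415637211095341))
med (array([462.40089777, 114.48787413, -19.32894349]), np.float64(0.12419221209610604)) sm (array([ 451.40748733, -100.2595302 ,   10.39549796]), np.float64(0.23423699914748508))
```

View pics/k1.png

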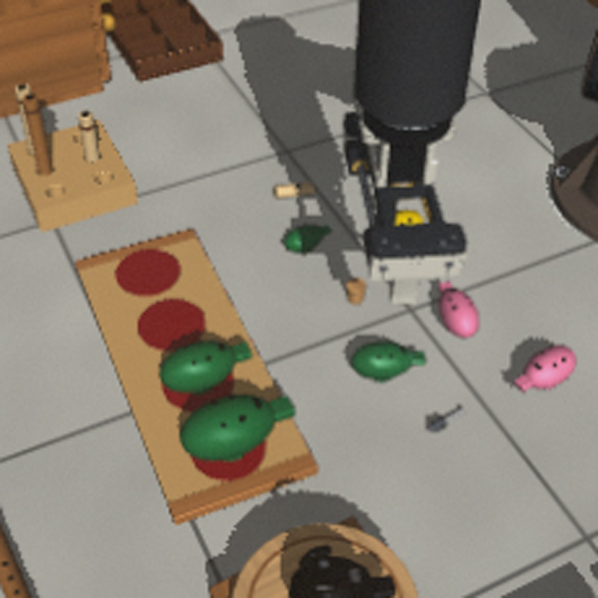

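View pics/k2.png

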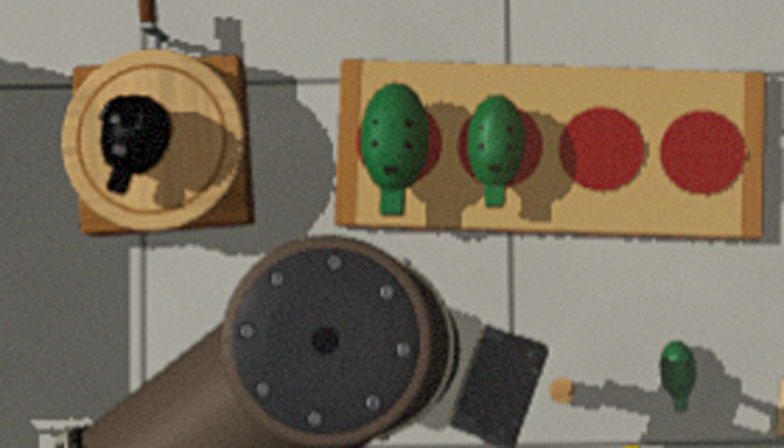

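Bass sits on felt_1 within 1–2 mm. Now the medium one.

carry_out:
  series:
    - [[40,0,-1,0,0,0],[80,0,-1,0,0,0],[115,0,-1,0,0,0],[142,0,-1,0,0,0],[158,0,-1,0,0,0],[166,0,-1,0,0,0],[169,0,-1,0,0,0],[169.5,0,-1,0,0,0],[169.5,0,-1,0,0,0]]

```text
clock: 29.9
tool_pos: [0.4619, 0.1151, -0.0298]
orientation: [109.8, 89.8, 89.1]
force: [-0.4, 0.9, -0.4]
opening: 0.0878
```

```bash
python3 -c "
from h import *
go(462,114.5,-31,-21)
overlay('scene','l1',(50,38),8)
"
```

```text
row [ 1.2 -0.5  0.3] [ 0.3 -0.1 -0.2] clk 29.9 tcp [461.9 115.1 -29.8] op 87.8 F [-0.4  0.9 -0.4] q [  38.   18.  -39.   -0.  -33. -148.]
```

View pics/l1.png

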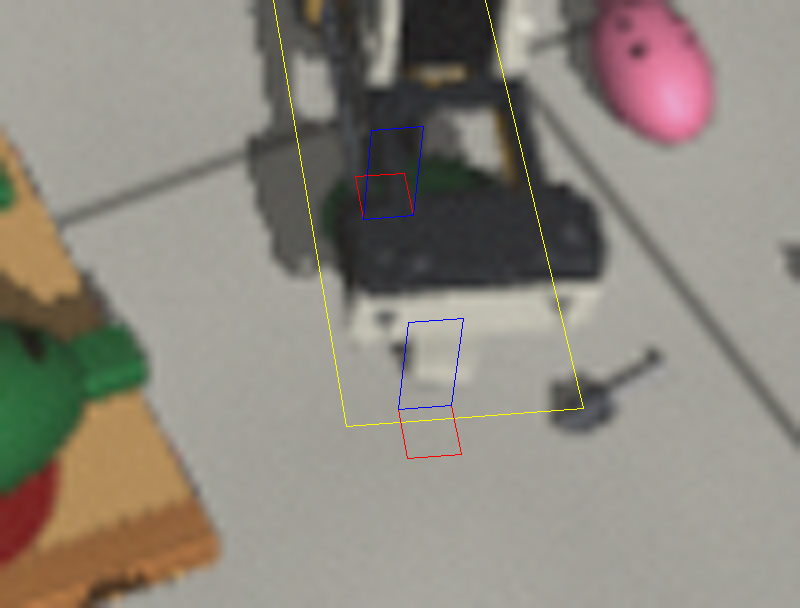

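carry_out:
  series:
    - [[0.7,0,0,0,0,0],[0.7,0,0,0,0,0],[0.7,0,0,0,0,0],[0.7,0,0,0,0,0],[0.7,0,0,0,0,0],[0.7,0,0,0,0,0]]
  hand: 1

```text
clock: 30.7
tool_pos: [0.4614, 0.1148, -0.0311]
orientation: [134.9, 89.9, 114.2]
force: [-0.0, -0.4, 0.0]
opening: 0.0403
```

```bash
python3 -c "
from h import *
go(462,114.5,-31,-21)
"
```

```text
row [-0.1 -0.1  0.6] [ 0.3 -0.1 -0.1] clk 30.7 tcp [461.4 114.8 -31.1] op 40.3 F [-0.  -0.4  0. ] q [  38.   18.  -39.   -0.  -33. -148.]
```

carry_out:
  series:
    - [[-4,0,0,0,0,0],[-15,0,0,0,0,0],[-40,0,0,0,0,0],[-70,0,0,0,0,0],[-92,0,0,0,0,0],[-100,0,0,0,0,0],[-100,0,0,0,0,0]]

```text
clock: 31.58
tool_pos: [0.4617, 0.1148, 0.0694]
orientation: [109.6, 89.8, 88.9]
force: [0.2, -0.5, -1.3]
opening: 0.0403
```

```bash
python3 -c "
from h import *
go(646.8,-38.2,69,-2.8)
overlay('scene','l2',(50,38),8)
"
```

```text
row [-1.000e-01 -7.770e+01  2.272e+02] [-17.9  -0.   -0.2] clk 31.57 tcp [461.7 114.8  69.4] op 40.3 F [ 0.2 -0.5 -1.3] q [  38.    9.  -33.   -0.  -48. -148.]
```

View pics/l2.png

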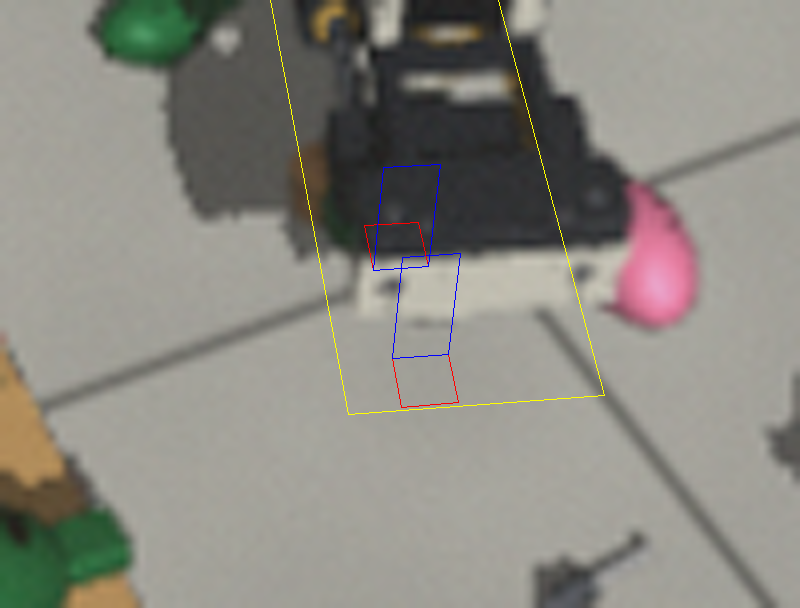

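carry_out:
  series:
    - [[0,-4,12,-1,0,0],[0,-14,40,-4,0,0],[0,-28,80,-7,0,0],[0,-42,122,-10,0,0],[0,-56,163,-13,0,0],[0,-68,200,-16,0,0],[0,-75,220,-18,0,0],[0,-77.7,227,-18,0,0],[0,-77.7,227,-18,0,0],[0,-77.7,227,-18,0,0]]

```text
clock: 32.88
tool_pos: [0.6458, -0.0377, 0.0682]
orientation: [125.5, 89.8, 122.8]
force: [-0.5, 0.0, -0.8]
opening: 0.0403
```

```bash
python3 -c "
from h import *
go(646.8,-38.2,-8,-2.8)
overlay('scene','m1',(60,45),6)
"
```

```text
row [76.2 -0.6  1.1] [ 0.1 -0.1 -0.1] clk 32.88 tcp [645.8 -37.7  68.2] op 40.3 F [-0.5  0.  -0.8] q [  14.   24.  -12.   -0.  -55. -106.]
```

View pics/m1.png

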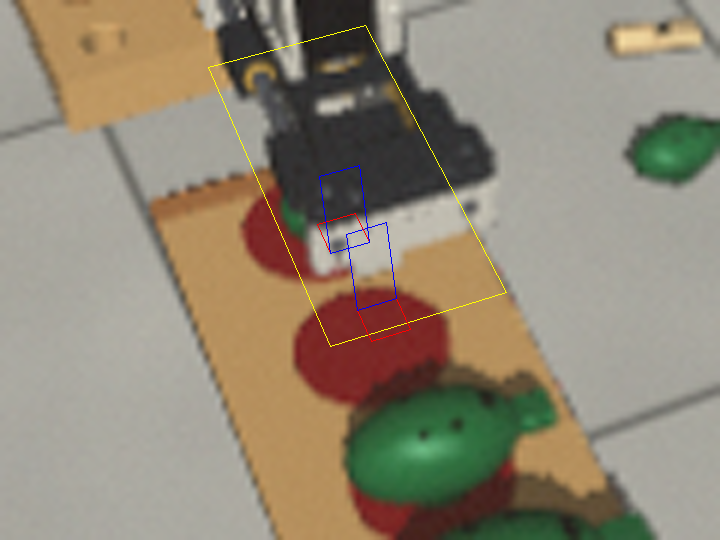

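carry_out:
  series:
    - [[18,-0.5,1,0,0,0],[38,-0.5,1,0,0,0],[56,-0.5,1,0,0,0],[67,-0.5,1,0,0,0],[72,-0.5,1,0,0,0],[74,-0.5,1,0,0,0],[75.5,-0.5,1,0,0,0],[75.5,-0.5,1,0,0,0],[75.5,-0.5,1,0,0,0]]

```text
clock: 34.05
tool_pos: [0.6477, -0.0386, -0.0067]
orientation: [96.9, 89.9, 94.2]
force: [-0.4, -0.6, 0.0]
opening: 0.0403
```

```bash
python3 -c "
from h import *
go(646.8,-38.2,-10.1,-2.8)
"
```

```text
row [ 3.4  0.3 -0.9] [ 0.1 -0.  -0.1] clk 34.05 tcp [647.7 -38.6  -6.7] op 40.3 F [-0.4 -0.6  0. ] q [  14.   28.  -15.   -0.  -46. -106.]
```

carry_out:
  series:
    - [[0.8,0.3,-0.8,0,0,0],[1.6,0.3,-0.8,0,0,0],[2.3,0.3,-0.8,0,0,0],[2.7,0.3,-0.8,0,0,0]]

```text
clock: 34.55
tool_pos: [0.6466, -0.0383, -0.0098]
orientation: [114.2, 89.9, 111.5]
force: [0.4, 0.6, -0.4]
opening: 0.0405
```

carry_out:
  series:
    - [[0.4,0,0,0,0,0],[0.6,0,0,0,0,0]]

```text
clock: 34.8
tool_pos: [0.6467, -0.0383, -0.01]
orientation: [108.6, 89.9, 105.9]
force: [-2.2, -0.5, 3.4]
opening: 0.0406
```

Contact at 3.4 N, so I release.

carry_out:
  series:
    - [[0,0,0,0,0,0],[0,0,0,0,0,0],[0,0,0,0,0,0],[0,0,0,0,0,0]]
  hand: -0.4

```text
clock: 35.3
tool_pos: [0.6467, -0.0383, -0.0104]
orientation: [113.2, 89.9, 110.5]
force: [0.8, -0.0, -0.0]
opening: 0.0615
```

carry_out:
  series:
    - [[-15,0,0,0,0,0],[-50,0,0,0,0,0],[-100,0,0,0,0,0],[-140,0,0,0,0,0],[-140,0,0,0,0,0],[-140,0,0,0,0,0]]

```text
clock: 36.05
tool_pos: [0.6466, -0.0385, 0.1303]
orientation: [92.5, 89.8, 89.8]
force: [-0.7, 0.0, 0.5]
opening: 0.0613
```

```bash
python3 -c "
from h import *
go(450.3,-99.7,125,5)
"
```

```text
row [   5.2  -70.3 -193.2] [-7.7  0.  -0.2] clk 36.05 tcp [646.6 -38.5 130.3] op 61.3 F [-0.7  0.   0.5] q [  14.   20.   -8.   -0.  -62. -106.]
```

carry_out:
  series:
    - [[0,-15,-42,-3,0,0],[0,-31,-86,-6,0,0],[2,-47,-130,-8.5,0,0],[4,-62,-170,-8.5,0,0],[5,-70,-193,-8.5,0,0],[5,-70,-193,-8.5,0,0],[5,-70,-193,-8.5,0,0]]
  hand: -1

```text
clock: 36.92
tool_pos: [0.451, -0.0995, 0.1245]
orientation: [111.2, 89.9, 117.0]
force: [0.0, 0.2, 0.2]
opening: 0.0877
```

```bash
python3 -c "
from h import *
from plant import snapshot
t=snapshot('top');s=snapshot('scene')
go(450.3,-99.7,-33,6)
print(fit([t],'medium',(.647,-.036,-2.8),.021),fit([s],'medium',(.647,-.036,-2.8),.021))
print('sm',fit([s],'small',(.450,-.1,6)))
cv2.imwrite('pics/n1.png',cv2.resize(s['color'][80:310,140:370,::-1],None,fx=2.6,fy=2.6,interpolation=2))
u=proj(s,[[.45,-.1,.018]])[0].astype(int)
cv2.imwrite('pics/n2.png',cv2.resize(s['color'][u[1]-25:u[1]+25,u[0]-35:u[0]+35,::-1],None,fx=10,fy=10,interpolation=2))
"
```

```text
row [157.4  -0.7  -0.9] [-0.2 -0.1 -0.1] clk 37.02 tcp [451.3 -99.3 124.4] op 87.9 F [-0.4 -0.2  0.4] q [ 12.   4. -31.  -0. -56. -96.]
(array([648.52307243, -35.76221072,  -0.79726539]), np.float64(0.6009326034697483)) (array([ 6.49002039e+02, -3.54241727e+01, -2.03975236e-01]), np.float64(0.663762458226126))
sm (array([ 449.47033034, -100.20921506,    6.41011298]), np.float64(0.17081324333011894))
```

View pics/n1.png

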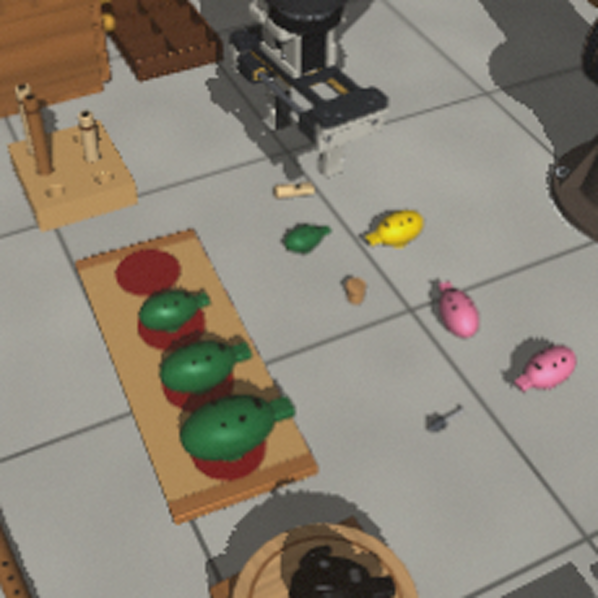

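View pics/n2.png

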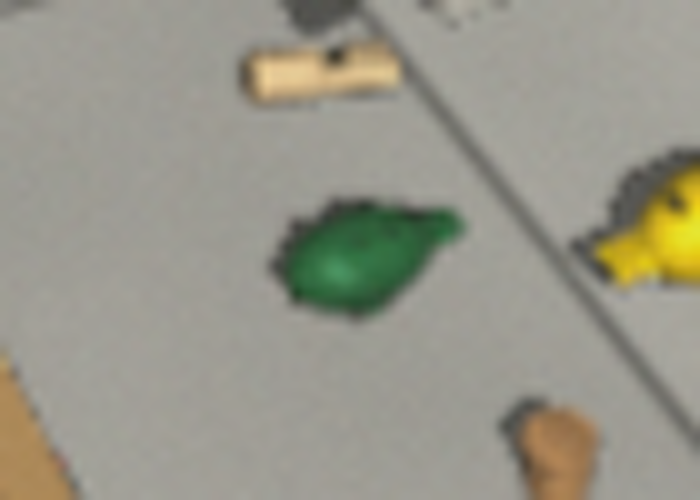

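Medium sits on felt_3 within about 2 mm. Now the small one, with a narrower opening to keep clear of the cork and the tan whistle.

carry_out:
  series:
    - [[40,-0.5,-1,0,0,0],[80,-0.5,-1,0,0,0],[112,-0.5,-1,0,0,0],[134,-0.5,-1,0,0,0],[147,-0.5,-1,0,0,0],[153,-0.5,-1,0,0,0],[155.5,-0.5,-1,0,0,0],[156,-0.5,-1,0,0,0],[156,-0.5,-1,0,0,0]]
  hand: -0.4

```text
clock: 38.15
tool_pos: [0.4501, -0.0996, -0.0308]
orientation: [76.6, 89.9, 82.4]
force: [0.4, -0.4, 0.5]
opening: 0.0616
```

```bash
python3 -c "
from h import *
go(450,-99.8,-32.3,6)
overlay('scene','o1',(50,38),8)
"
```

```text
row [ 1.5 -0.1 -0.1] [-0.2  0.  -0.1] clk 38.15 tcp [450.1 -99.6 -30.8] op 61.6 F [ 0.4 -0.4  0.5] q [ 12.  17. -41.  -0. -32. -96.]
```

View pics/o1.png

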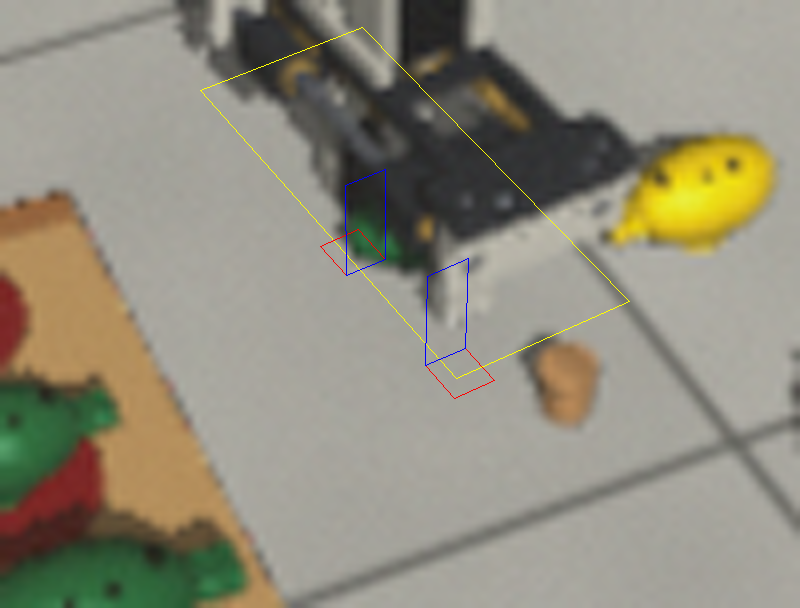

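carry_out:
  series:
    - [[1.3,0,0,0,0,0],[1.3,0,0,0,0,0]]

```text
clock: 38.45
tool_pos: [0.4496, -0.0997, -0.0325]
orientation: [99.4, 89.9, 105.2]
force: [-0.9, -0.8, -0.2]
opening: 0.0611
```

carry_out:
  series:
    - [[0,0,0,0,0,0],[0,0,0,0,0,0],[0,0,0,0,0,0],[0,0,0,0,0,0],[0,0,0,0,0,0]]
  hand: 1

```text
clock: 39.08
tool_pos: [0.4497, -0.0997, -0.0326]
orientation: [101.3, 89.9, 107.1]
force: [0.6, -0.2, 0.6]
opening: 0.0308
```

```bash
python3 -c "
from h import *
go(450,-99.8,-32.3,6)
"
```

```text
row [-0.3 -0.1  0.3] [-0.2 -0.  -0.1] clk 39.08 tcp [449.7 -99.7 -32.6] op 30.8 F [ 0.6 -0.2  0.6] q [ 12.  17. -41.  -0. -32. -96.]
```

carry_out:
  series:
    - [[-4,0,0,0,0,0],[-15,0,0,0,0,0],[-40,0,0,0,0,0],[-70,0,0,0,0,0],[-92,0,0,0,0,0],[-100,0,0,0,0,0],[-100,0,0,0,0,0]]

```text
clock: 39.95
tool_pos: [0.4499, -0.0999, 0.0678]
orientation: [75.6, 89.8, 81.4]
force: [-0.1, -0.2, -0.9]
opening: 0.031
```

```bash
python3 -c "
from h import *
go(642.2,-128,67,-2.8)
overlay('scene','o2',(50,38),8)
"
```

```text
row [  0.8 -47.5 188.4] [ 8.6  0.  -0.2] clk 39.95 tcp [449.9 -99.9  67.8] op 31.0 F [-0.1 -0.2 -0.9] q [ 12.   7. -35.  -0. -47. -96.]
```

View pics/o2.png

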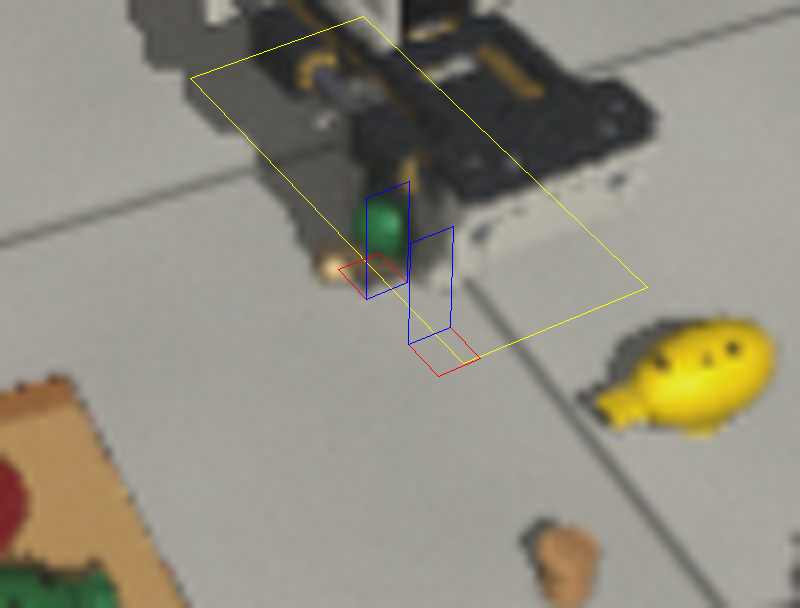

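carry_out:
  series:
    - [[0,-4,14,1,0,0],[0,-11,44,3,0,0],[0,-22,86,5,0,0],[0,-33,128,7,0,0],[0,-42,164,8.5,0,0],[0,-46,182,8.5,0,0],[0,-47.5,188,8.5,0,0],[0,-47.5,188,8.5,0,0],[0,-47.5,188,8.5,0,0]]

```text
clock: 41.12
tool_pos: [0.6408, -0.1281, 0.067]
orientation: [124.9, 89.8, 122.3]
force: [-0.9, -0.2, -0.6]
opening: 0.0309
```

```bash
python3 -c "
from h import *
go(642.2,-128,-9,-2.8)
overlay('scene','p1',(60,45),6)
"
```

```text
row [76.  -0.   1.5] [ 0.1 -0.1 -0.1] clk 41.12 tcp [ 640.8 -128.1   67. ] op 30.9 F [-0.9 -0.2 -0.6] q [  6.  24. -11.  -0. -55. -98.]
```

View pics/p1.png

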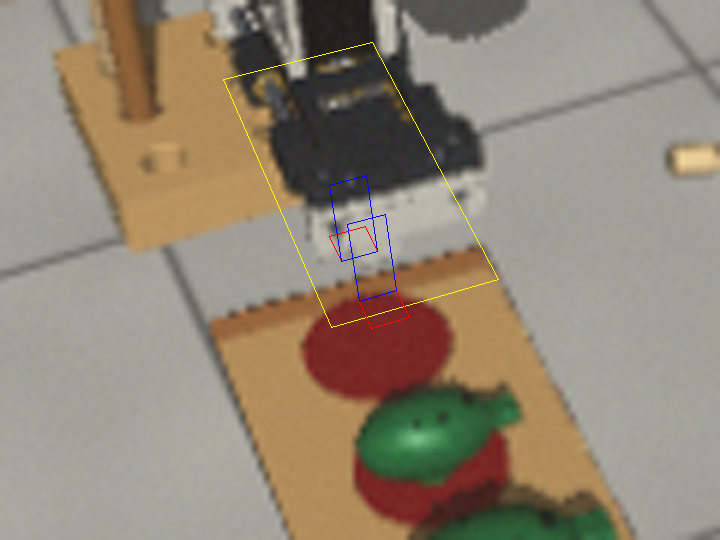

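carry_out:
  series:
    - [[18,0,1.3,0,0,0],[38,0,1.3,0,0,0],[56,0,1.3,0,0,0],[67,0,1.3,0,0,0],[72,0,1.3,0,0,0],[74,0,1.3,0,0,0],[75.5,0,1.3,0,0,0],[75.5,0,1.3,0,0,0],[75.5,0,1.3,0,0,0]]

```text
clock: 42.3
tool_pos: [0.6431, -0.128, -0.0079]
orientation: [96.4, 89.9, 93.8]
force: [0.2, -0.1, 0.2]
opening: 0.0309
```

```bash
python3 -c "
from h import *
go(642.2,-128,-11.6,-2.8)
"
```

```text
row [ 3.7 -0.  -0.9] [ 0.1 -0.  -0.1] clk 42.3 tcp [ 643.1 -128.    -7.9] op 30.9 F [ 0.2 -0.1  0.2] q [  6.  29. -15.  -0. -47. -98.]
```

carry_out:
  series:
    - [[0.8,0,-0.9,0,0,0],[1.6,0,-0.9,0,0,0],[2.4,0,-0.9,0,0,0],[3,0,-0.9,0,0,0]]

```text
clock: 42.8
tool_pos: [0.6419, -0.128, -0.0114]
orientation: [113.5, 89.9, 110.8]
force: [-0.0, 0.5, -0.9]
opening: 0.0308
```

carry_out:
  series:
    - [[0.3,0,0,0,0,0],[0.5,0,0,0,0,0]]

```text
clock: 43.05
tool_pos: [0.6419, -0.128, -0.0116]
orientation: [110.1, 89.9, 107.4]
force: [-2.4, 0.1, 3.3]
opening: 0.0306
```

carry_out:
  series:
    - [[0,0,0,0,0,0],[0,0,0,0,0,0],[0,0,0,0,0,0],[0,0,0,0,0,0]]
  hand: -0.2

```text
clock: 43.55
tool_pos: [0.6419, -0.128, -0.0119]
orientation: [114.2, 89.9, 111.5]
force: [-0.3, 0.1, -0.3]
opening: 0.052
```

carry_out:
  series:
    - [[-15,0,0,0,0,0],[-50,0,0,0,0,0],[-100,0,0,0,0,0],[-150,0,0,0,0,0],[-150,0,-40,0,0,0],[-150,0,-90,0,0,0],[-150,0,-140,0,0,0],[-150,0,-170,0,0,0],[-150,0,-170,0,0,0]]

```text
clock: 44.68
tool_pos: [0.4708, -0.1204, 0.14]
orientation: [63.4, 89.8, 60.7]
force: [0.7, -0.7, -0.1]
opening: 0.0524
```

```bash
python3 -c "
from h import *
from plant import snapshot
go(450,-128,130,-2.8)
t=snapshot('top');s=snapshot('scene')
for c,n in (('bass',0),('large',0),('medium',0),('small',0)):
  p=(*FELT[c],-2.8); print(c,p,[(q.round(1),round(f,2)) for q,f in (fit([t],c,p,.021),fit([s],c,p,.021))])
cv2.imwrite('pics/q1.png',cv2.resize(s['color'][130:310,140:320,::-1],None,fx=3.3,fy=3.3,interpolation=2))
cv2.imwrite('pics/q2.png',cv2.resize(t['color'][80:240,60:340,::-1],None,fx=2.8,fy=2.8,interpolation=2))
"
```

```text
row [ 10.   -8.6 -20.4] [ 0.1  0.1 -0.2] clk 44.67 tcp [ 470.8 -120.4  140. ] op 52.4 F [ 0.7 -0.7 -0.1] q [   9.    5.  -27.   -0.  -58. -101.]
bass (0.6552, 0.1435, -2.8) [(array([654.4, 144. ,  -2.4]), np.float64(0.48)), (array([ 6.544e+02,  1.437e+02, -4.000e-01]), np.float64(0.46))]
large (0.6509, 0.0536, -2.8) [(array([650.2,  57. ,  -1.5]), np.float64(0.69)), (array([649.4,  56.8,  -1. ]), np.float64(0.71))]
medium (0.6468, -0.0364, -2.8) [(array([ 6.479e+02, -3.550e+01, -5.000e-01]), np.float64(0.66)), (array([ 6.48e+02, -3.57e+01, -6.00e-01]), np.float64(0.72))]
small (0.6422, -0.1264, -2.8) [(array([ 641.9, -125.1,   -3.3]), np.float64(0.29)), (array([ 6.403e+02, -1.254e+02,  4.000e-01]), np.float64(0.68))]
```

View pics/q1.png

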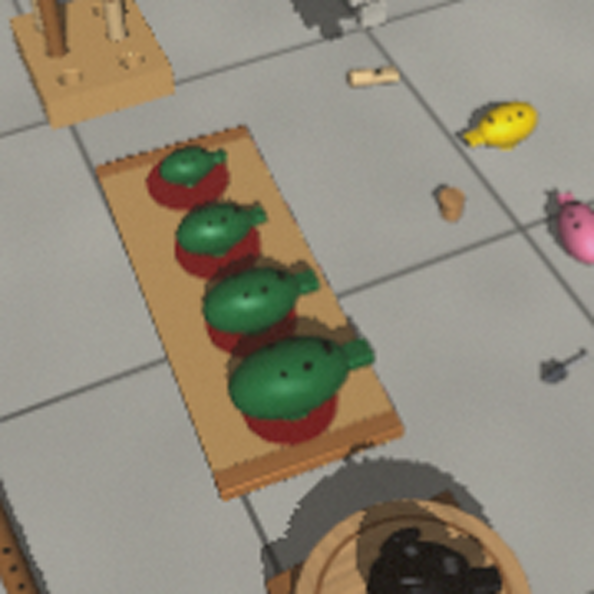

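View pics/q2.png

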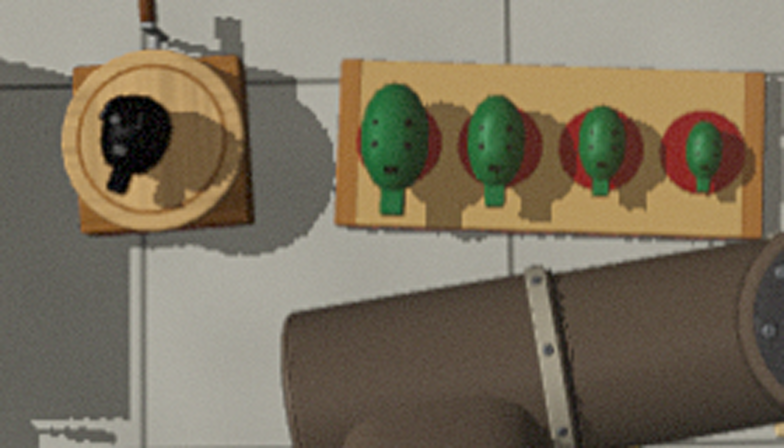

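All four stand on their felts in order, and the arm is clear. The black whistle is where it was. I let the arm settle and hand in.

carry_out:
  series:
    - [[0,0,0,0,0,0],[0,0,0,0,0,0]]

```text
clock: 45.02
tool_pos: [0.4727, -0.1204, 0.1381]
orientation: [124.1, 89.9, 121.5]
force: [0.3, -0.1, 0.0]
opening: 0.0524
```

```bash
python3 -c "
from plant import *
print(close_job())"
```

```text
the job is handed in; nothing more can be done
None
```

All four green ocarinas are on the display board in size order, and I handed the job in at about 45 s of the 93 s allowed. The bass is on felt_1 next to the turntable, then the large, the medium and the small on felt_4. They stand on their feet crosswise to the row with mouthpieces towards the robot. Each was lowered slowly until it touched (about 3–5 N) and only then released.

- **Centring:** in the last pictures the bass, medium and small measure within about 2 mm of their felt centres. The large is about 3–4 mm off along the row towards felt_1, and I left it there. Their headings agree with the board within about 3°.
- **Surroundings:** the black whistle stands where it was, and the arm ended clear of everything.
- **Disagreement with the data given:** the fingertips end about 35 mm short of the reported TCP. I saw this in the pictures and confirmed it with a gentle touch of the table (13.5 N). All heights were corrected by that amount.
- **Weaker check:** the fitting errors for the last poses look high because neighbouring ocarinas fall inside the search window. The two cameras still agree with each other within 2 mm and about 4° of heading.

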